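# Fetch the terrine dish from behind the cruet row

## Task

Get the white terrine dish out from behind the bottle, the pepper mill and the canister: first stand all three in the grey tray at the side, leaving the dish where it is, then put the dish in the middle of the kitchen scale's steel plate, its long side running straight along the plate's left-to-right direction (parallel to the edge with the display). Only once it is on the scale, put the bottle, the mill and the canister each back where it stood on the mat. Keep all of them upright throughout, and leave the mug and the bowl alone.

Things in the scene. Friction and masses are not known exactly. Their poses are not given: they have to be found in the camera images.
- bottle: Upright (z up), origin at the centre of its underside. Starts on a fixed flat 3 mm black rubber mat, in the row of three in front of the terrine dish, in any order. Green glass oil bottle: round body 64 mm across up to 88 mm high, shoulder narrowing to a straight neck 28 mm across from 118 mm up to the flat top at 170 mm. About 0.35 kg. Take it by the neck.
- mill: Upright (z up), origin at the centre of its underside. Starts on a fixed flat 3 mm black rubber mat, in the row of three in front of the terrine dish, in any order. Dark wooden pepper mill: round, 62 mm across at the foot, waisted, body (48 mm across at its upper edge) up to 112 mm, on it a straight round head 28 mm across from 112 mm to the top at 150 mm; a steel ring near 100 mm. About 0.25 kg. Take it by the head, with the fingertips above the body's upper edge.
- canister: Upright (z up), origin at the centre of its underside. Starts on a fixed flat 3 mm black rubber mat, in the row of three in front of the terrine dish, in any order. Steel canister: straight round body 70 mm across, lid at 84 mm high, with a fixed black round lid knob 26 mm across from there to the top at 120 mm. The lid does not come off. About 0.3 kg. Take it by the knob, with the fingertips above the lid.
- terrine: White ceramic lidded terrine dish, a closed rectangular block with slightly rounded edges: 58 mm along its x, 140 mm along its y (the long side), 62 mm high; the lid is fixed to it. Origin at the centre of its underside, z up. It starts on the rubber mat (3 mm) behind the row of three, seen from the robot, its long side parallel to the row and only about 8 to 13 mm behind it; nothing stands close to its far side. About 0.55 kg. It can be gripped only across its 58 mm width.
- tray: Grey plastic open tray, fixed, at one side of the mat (left or right, on the side opposite the scale): 310 mm along its x, 130 mm along its y, rim 22 mm high, walls and floor 5 mm thick (inner floor 300 x 120 mm, 5 mm above the table). Origin at the centre of its underside. The three loose things fit in it in a line along its x.
- scale_plate (a point): Centre of the top of the kitchen scale's square steel plate, 160 x 160 mm, 45 mm above the table, rigid and fixed. The scale has a black housing 210 mm (its x) by 170 mm (its y); its display strip is at the end towards the robot (-x). The point's y runs left to right along the plate, parallel to the display's edge; z up.
- mug: White mug, 80 mm across, 90 mm high, on the table beyond the mat. Origin at the centre of its underside. Leave alone.
- bowl: Steel bowl, 120 mm across, 50 mm high, on the table beyond the mat. Origin at the centre of its underside. Leave alone.
Mind the look-alikes: they are no part of the job. Leave any blue, orange or purple look-alike of the bottle alone.

How it is judged:
By the outcome, as a careful person would: the job done as asked, in the order asked, and still so for the second after the job is handed in, with the robot touching nothing.
It also fails if it takes over 144 s, if anything falls off the work surface, if the arm or the gripper's body presses on something with over 40 N, if the wrist force passes 120 N, or if a joint passes its speed limit or range.

## Robot

A 7-joint arm with a two-finger parallel gripper is mounted at the origin on the work surface. World frame = base frame: x ahead of the robot, y to its left, z up, the work surface at z = 0. Lengths are in m, angles in degrees, forces in N, time in s.
With the tool pointing down it reaches from about 0.425 to 0.95 m from the base axis. Payload 16.7 kg.
Tool frame: the origin (TCP) lies midway between the tips of the shut fingers; the grasp point (between the pads) lies 19 mm behind it; y points along the fingers, x is the direction in which the jaws open and shut, and the axes are right-handed (so a half turn about y gives the same grasp; the last joint's range is limited). The gripper opens to 94 mm and grips with 3 to 60 N. Pads are 16 mm wide; open, the fingers measure 119 mm over their backs; the gripper's body (75 mm by 177 mm) begins 78 mm behind the grasp point.
Start: joints at [63.398, 24.414, 4.234, 92.017, -1.954, 63.644, -3.845], TCP at [0.209, -0.642, 0.205] pointing down, gripper open.
Joint ranges: [-163.25, 163.25], [-28.42, 122.38], [-70.27, 78.77], [12.13, 141.07], [-58.53, 238.53], [9.26, 117.41], [-156.51, 156.51]. Speed limits (degrees/s): [108.29, 108.29, 136.94, 136.94, 172.46, 172.46, 172.46].

## Interface

Orientations are given as a 3x3 rotation matrix whose columns are the frame's x, y, z axes.
In Python, from plant import * gives the robot as it stands.
- The arm moves only by the tool arm_command, never from a script. Its argument "deltas" is a list that holds one entry, the list of rows, each a list of 7 numbers: the turn, a rotation vector about the tool's x, y, z in degrees, then the shift along the tool's x, y, z in m, then the opening in per cent of the stroke, from 0 (shut) to 100 (fully open). In form: [[[ax, ay, az, tx, ty, tz, gripper], ...]]. A call has 1 to 8 rows; each row is the pose to reach, as a shift and turn from the pose measured when the call began, along the tool's axes at that moment; what a row does not reach only later rows make up. A row lasts 1/10 s, in which the tool goes at most 50 mm and 8.59 degrees, less where a joint would pass 70% of its speed; a pose out of reach is approached as far as the arm can. A call with a gripper value outside its range is refused whole. The fingers move at their own pace and stop on an object; "squeeze" is the grip in N (left out, the last holds). Time passes only in rows, so rows that repeat a pose let the fingers close. It gives the time, the measured TCP pose, the force and the opening at its end, in the units of the state.
- observe(): the state, without advancing time (a new reading comes with each control period).
- capture(name): name is "scene" or "top"; returns (picture, depth): 400x640x3 uint8, blue, green, red; 400x640 float32, m along the optical axis (not along the pixel's ray), 0 where there is no reading.
- camera_info(name): a dict with "vfov" (degrees; the focal length in pixels is half the picture's height over the tangent of half this angle, whatever the lens; pixels are square), "cx", "cy" (the principal point, pixels), "rvec" (rotation vector, rad) and "tvec" (3), from world to camera coordinates, as OpenCV has them. Camera axes: x right, y down, z forward; pixel columns grow to the right and rows downward; lengths in m; the calibration is good to about 2 mm. A picture is of the moment at which its call begins. camera_info takes no time and is no camera call.
- finish_job(): hands the job in, once; it reports no verdict.
Trained networks look in the newest picture that a camera, given by its name, has taken for a name from the list of things; names that differ only in an ending like _2 or _b are one class to them, and where a whole thing is asked for, a point or a joint stands for the part that bears it (a point fixed in the world has none). Each returns a list of dicts, best first, with "score" (0 to 1); they miss things now and then, are a little off and sometimes report something else, mostly with a low value. They report only what shows in the picture. A call takes as long as a camera call. They do not tell look-alikes from the thing itself.
- spot_in(target, camera): "rect" ([left, top, right, bottom] in pixels, round what is visible of it).
- outline_of(target, camera): "mask" (400x640 bool, what is visible of it) and "rect" ([left, top, right, bottom] in pixels, round what is visible of it).
- pinpoint(target, camera): "pixel" ([column, row] in pixels: a listed point, or the origin of a listed thing).
The state is a dict: "time": time; "qpos": joint angles; "qd": joint speeds; "joint_torque": joint torques, N m; "tcp_pos": TCP position; "eef_rot": TCP orientation; "force": force on the tool from outside, world axes, zero at the start; "wrist_torque": the same for the moment, N m; "opening": finger opening in m.
Only numpy, scipy, OpenCV 4.12 (cv2) and the standard library are available. Lean on these libraries where they do the work, as an engineer would, in place of code of your own. Each camera call takes 0.05 s, during which the arm holds its last target. There are 200 camera calls.

## Working session

There is one attempt and no reset: what is moved stays moved. The work goes in short steps, Python scripts to look and compute and a tool call to move; the robot and the scene stay as the last step left them, time stands still between calls to the robot, and variables do not carry over. Pictures are saved under pics/ and viewed, about 12 in all and at most 16, crops included, and the job is handed in when it is done.

Besides the shell and the picture viewer there is one more tool, called after "Request:" as name(argument=value, ...) on one line, values as JSON. arm_command: Moves the arm, as the interface text tells. Its arguments: {"type":"object","properties":{"deltas":{"type":"array"},"squeeze":{"type":"number"}},"required":["deltas"]}

```bash
mkdir -p pics; ls
cat > h.py <<'E'
from plant import *
import numpy as np, cv2
def cam(n):
    c=camera_info(n); f=200/np.tan(np.radians(c["vfov"])/2)
    R=cv2.Rodrigues(np.array(c["rvec"],float))[0]; return f,c["cx"],c["cy"],R,np.array(c["tvec"],float).ravel()
def cloud(n,depth):
    f,cx,cy,R,t=cam(n); v,u=np.mgrid[0:400,0:640]
    P=np.stack([(u-cx)/f*depth,(v-cy)/f*depth,depth],-1)
    return (P-t)@R
def proj(n,p):
    f,cx,cy,R,t=cam(n); q=R@np.array(p)+t; return q[:2]/q[2]*f+[cx,cy]
E
python3 - <<'E'
from h import *
s=observe(); print(s["time"],s["tcp_pos"],s["eef_rot"],s["opening"],s["force"])
for n in ("scene","top"):
    im,d=capture(n); cv2.imwrite(f"pics/{n}0.png",im); np.save(f"{n}0.npy",d); print(n,camera_info(n))
    for t in ("bottle","mill","canister","terrine","tray","scale_plate","mug","bowl"):
        print(t,[(np.round(r["rect"]).tolist(),round(float(r["score"]),2)) for r in spot_in(t,n)[:4]])
E
```

```text
pics
0.0 [ 0.20883192 -0.64144085  0.20478734] [[ 3.09620681e-01 -4.88228701e-04  9.50860030e-01]
 [-9.50859358e-01  1.13551929e-03  3.09621045e-01]
 [-1.23088578e-03 -9.99999236e-01 -1.12656575e-04]] 0.09418496998131083 [0.38327688 0.27931119 1.08537281]
scene {'vfov': 51.72908206521177, 'cx': 322.1396767971093, 'cy': 197.1264259939803, 'rvec': array([ 2.21977747,  1.21479641, -0.42293658]), 'tvec': array([-0.28642761, -0.30311674,  1.33713719])}
bottle [([292.0, 168.0, 322.0, 231.0], 0.85), ([300.0, 123.0, 324.0, 177.0], 0.8), ([226.0, 139.0, 254.0, 193.0], 0.77), ([319.0, 97.0, 338.0, 157.0], 0.74)]
mill [([317.0, 161.0, 343.0, 208.0], 0.66)]
canister [([265.0, 210.0, 298.0, 253.0], 0.59)]
terrine [([304.0, 197.0, 361.0, 256.0], 0.6)]
tray [([155.0, 212.0, 261.0, 343.0], 0.72)]
scale_plate [([366.0, 113.0, 455.0, 190.0], 0.7)]
mug [([398.0, 222.0, 448.0, 266.0], 0.78)]
bowl [([301.0, 272.0, 357.0, 325.0], 0.78), ([294.0, 166.0, 321.0, 232.0], 0.31)]
top {'vfov': 54.22192577374177, 'cx': 318.08487650559806, 'cy': 203.0343727870937, 'rvec': array([ 2.16538256, -2.19377315,  0.06335071]), 'tvec': array([2.38381304e-04, 5.65180124e-01, 9.34372620e-01])}
bottle [([326.0, 269.0, 354.0, 296.0], 0.97), ([238.0, 288.0, 270.0, 325.0], 0.95), ([322.0, 212.0, 346.0, 239.0], 0.93), ([274.0, 268.0, 306.0, 299.0], 0.85)]
mill [([286.0, 217.0, 313.0, 245.0], 0.95)]
canister [([350.0, 198.0, 387.0, 230.0], 0.67)]
terrine []
tray [([414.0, 154.0, 481.0, 286.0], 0.89)]
scale_plate [([153.0, 194.0, 228.0, 290.0], 0.63)]
mug []
bowl [([342.0, 106.0, 390.0, 154.0], 0.84)]
```

View pics/scene0.png

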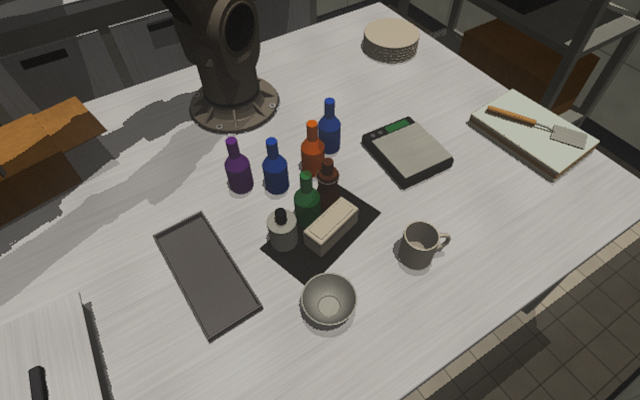

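View pics/top0.png

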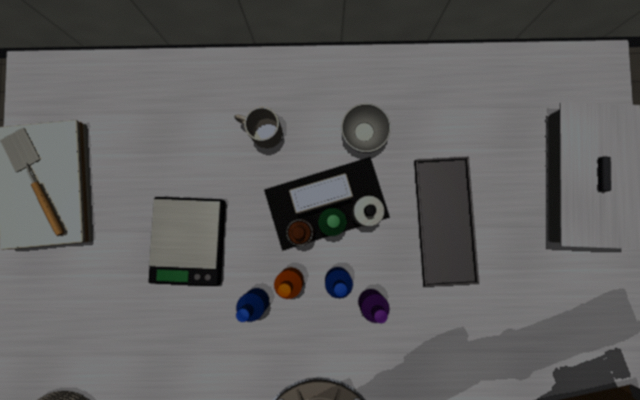

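Scene picture: the green bottle is at (307,200), with the mill at (328,180), canister at (282,230) and terrine at (332,225). The look-alikes are purple (238,165), blue (275,165), orange (312,150) and blue (330,125).
In the top picture the green bottle is at (333,221), mill (299,232), canister (369,210), terrine (321,191), tray (447,221) and scale (187,240). The look-alikes are at (252,305), (289,283), (338,282) and (374,305). I choose the green one, inside the row on the mat.

Run:
```python
from h import *
T=cloud("top",np.load("top0.npy")); S=cloud("scene",np.load("scene0.npy"))
Tv=np.load("top0.npy")>0; Sv=np.load("scene0.npy")>0
def reg(P,V,r): 
    l,t,rr,b=r; return P[t:b,l:rr][V[t:b,l:rr]]
print("table z",np.median(T[60:90,200:400,2]),np.median(reg(S,Sv,(100,330,150,380))[:,2]))
for nm,r,rs,zt in (("bottle",(318,205,350,240),(290,165,324,235),.173),("mill",(283,214,316,248),(315,157,345,190),.153),("canister",(350,192,388,230),(264,205,300,255),.123)):
    for cn,P,V,q in (("top",T,Tv,r),("scene",S,Sv,rs)):
        p=reg(P,V,q); k=p[p[:,2]>zt-.008]
        if len(k): 
            c,rad=cv2.minEnclosingCircle(k[:,:2].astype(np.float32)); print(nm,cn,len(k),k.mean(0).round(4),"mid",((k.min(0)+k.max(0))/2).round(4),np.round(c,4),round(rad,4))
def rect(nm,p):
    c,s,a=cv2.minAreaRect((p[:,:2]*1000).astype(np.float32)); print(nm,len(p),np.round(c,1),np.round(s,1),round(a,2),"z",np.median(p[:,2]).round(4))
for cn,P,V,q in (("top",T,Tv,(280,165,360,215)),("scene",S,Sv,(300,190,365,260))):
    p=reg(P,V,q); p=p[(p[:,2]>.058)&(p[:,2]<.072)]; rect("terrine "+cn,p)
p=reg(T,Tv,(410,150,485,292)); rect("tray rim",p[(p[:,2]>.012)&(p[:,2]<.04)]); 
p=reg(T,Tv,(140,190,232,290)); rect("scale all",p[(p[:,2]>.03)&(p[:,2]<.06)])
im=cv2.imread("pics/top0.png")
g=cv2.cvtColor(im,cv2.COLOR_BGR2GRAY); m=(g>110)&(T[...,2]>.038)&(T[...,2]<.052); m[:,:140]=0;m[:,232:]=0;m[:190]=0;m[290:]=0
m=cv2.morphologyEx(m.astype(np.uint8),cv2.MORPH_OPEN,np.ones((5,5)))>0
rect("plate",T[m])
m=np.zeros((400,640),np.uint8);b=reg
p=reg(T,Tv,(360,100,395,160));print("bowl",p[p[:,2]>.03].mean(0))
# lookalikes/high things
for nm,r in (("b1",(230,285,272,325)),("or",(272,266,308,300)),("b2",(322,264,356,300)),("pu",(355,285,392,325))):
    p=reg(T,Tv,r);p=p[p[:,2]>.16]; print(nm,p.mean(0).round(3) if len(p) else 0)
pp=[]
for n in ("top","scene"):
    i=cv2.imread(f"pics/{n}0.png"); c=i[150:260,250:420] if n=="top" else i[100:270,220:380]
    pp.append(cv2.resize(c,(400,int(400*c.shape[0]/c.shape[1])),interpolation=cv2.INTER_CUBIC))
h=max(x.shape[0] for x in pp); cv2.imwrite("pics/c0.png",np.hstack([cv2.copyMakeBorder(x,0,h-x.shape[0],0,0,0) for x in pp]))
```

```text
table z -0.00045416740600478156 -6.696359181608351e-05
bottle top 144 [ 0.5166 -0.0395  0.1724] mid [ 0.5162 -0.04    0.172 ] [ 0.5166 -0.0396] 0.0138
bottle scene 117 [ 0.5227 -0.0365  0.1723] mid [ 0.5215 -0.0353  0.1708] [ 0.5228 -0.0342] 0.0155
mill top 133 [0.4941 0.0338 0.1519] mid [0.4935 0.0343 0.1514] [0.4941 0.0339] 0.0137
mill scene 100 [0.5    0.037  0.1519] mid [0.4987 0.0379 0.151 ] [0.4983 0.0391] 0.0149
canister top 108 [ 0.5406 -0.1226  0.122 ] mid [ 0.5403 -0.1222  0.1207] [ 0.5406 -0.1227] 0.0127
canister scene 102 [ 0.5466 -0.1189  0.1223] mid [ 0.5451 -0.1182  0.1214] [ 0.5451 -0.1187] 0.0136
terrine top 1447 [575.2 -17.1] [ 81.  140.3] 13.76 z 0.0635
terrine scene 1327 [563.8 -12.8] [110.1 147.9] 15.64 z 0.0646
tray rim 1017 [ 517.5 -319.2] [310.2 131.7] 2.33 z 0.0203
scale all 6099 [476.5 311.1] [169.3 209.7] 87.0 z 0.0436
plate 1761 [503.9 297.7] [126.9 137.9] 86.64 z 0.0445
bowl [ 0.75456693 -0.1540232   0.04289641]
b1 [0.329 0.146 0.169]
or [0.378 0.062 0.169]
b2 [ 0.378 -0.052  0.169]
pu [ 0.324 -0.132  0.169]
```

View pics/c0.png

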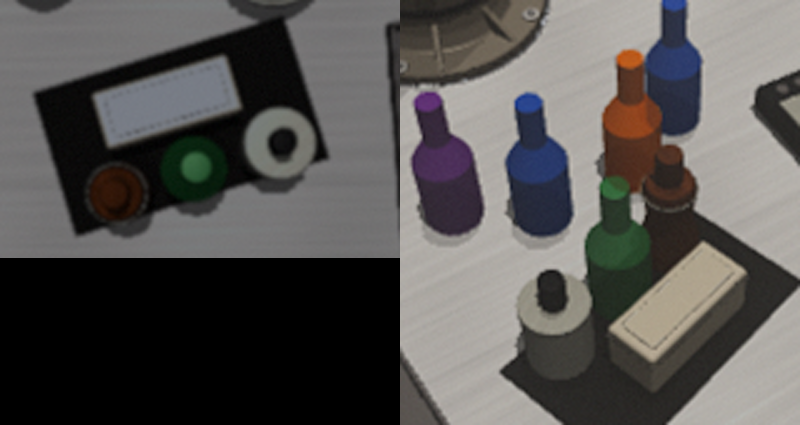

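```bash
cat >> h.py <<'E'
from scipy.spatial.transform import Rotation as Ro
def go(p,az,s=None):
    s=s or observe(); R=np.array(s["eef_rot"]); a=np.radians(az); x=np.array([np.cos(a),np.sin(a),0]); y=np.array([0,0,-1.]); 
    Rt=np.column_stack([x,y,np.cross(x,y)]); d=R.T@(np.array(p)-s["tcp_pos"]); r=Ro.from_matrix(R.T@Rt).as_rotvec(degrees=True)
    print("t",round(s["time"],2),"tcp",np.round(s["tcp_pos"],4),"F",np.round(s["force"],1),"op",round(s["opening"],4),"row",np.round(r,2).tolist(),np.round(d,4).tolist())
E
python3 - <<'E'
from h import *
go((.5435,-.121,.22),16.6)
for n in ("top","scene"):
    capture(n); D=np.load(f"{n}0.npy"); P=cloud(n,D)
    r=pinpoint("scale_plate",n)
    for q in r[:2]:
        u,v=np.round(q["pixel"]).astype(int); print(n,q["pixel"],q["score"],P[v,u])
    for q in outline_of("terrine",n)[:1]:
        m=q["mask"]&(P[...,2]>.056)&(P[...,2]<.075); p=P[m][:,:2]*1000
        print(n,"terrine",q["score"],cv2.minAreaRect(p.astype(np.float32)),p.mean(0))
# scale plate corners from depth top: housing top points; print image crop edges
im=cv2.imread("pics/top0.png"); cv2.imwrite("pics/sc.png",cv2.resize(im[185:300,140:240],None,fx=5,fy=5,interpolation=cv2.INTER_CUBIC))
E
```

```text
t 0.9 tcp [ 0.209  -0.6418  0.2055] F [-0.6  0.2  0.6] op 0.0942 row [-0.0, -88.57, -0.0] [-0.3917, -0.0145, 0.4793]
top [185.5, 233.2] 0.67 [0.49623309 0.306644   0.04678181]
top terrine 0.67 ((585.0421752929688, -14.438941955566406), (58.13798141479492, 139.83416748046875), 16.006174087524414) [584.36652143 -14.657535  ]
scene [413.1, 144.7] 0.63 [0.49016245 0.32888568 0.04509015]
scene terrine 0.82 ((589.975341796875, -10.513565063476562), (58.49702453613281, 138.179931640625), 15.635058403015137) [593.10964229 -13.87463545]
```

View pics/sc.png

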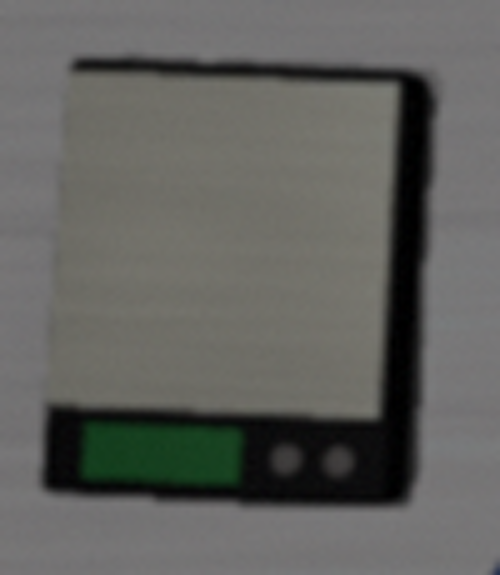

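Crop: the plate's corners lie at about (154,199), (220,201), (149.5,266.5) and (216,268.5), so its centre is near (184.7,233.6). That agrees with the network. Now the first move.

Request:
arm_command(deltas=[[[0, -8.5, 0, -0.03, -0.0145, 0.037, 100], [0, -17, 0, -0.06, -0.0145, 0.074, 100], [0, -25.5, 0, -0.09, -0.0145, 0.111, 50], [0, -34, 0, -0.12, -0.0145, 0.148, 50], [0, -42, 0, -0.15, -0.0145, 0.185, 50], [0, -50, 0, -0.18, -0.0145, 0.222, 50], [0, -58, 0, -0.21, -0.0145, 0.259, 50], [0, -66, 0, -0.24, -0.0145, 0.296, 50]]], squeeze=20)

```text
time: 2.0
tcp_pos: [0.4169, -0.3203, 0.2203]
eef_rot: [[0.995, 0.0, 0.098], [-0.098, -0.001, 0.995], [0.001, -1.0, -0.001]]
force: [0.1, 0.5, 0.0]
opening: 0.0498
```

```bash
python3 -c "
from h import *
go((.5435,-.121,.22),16.6)"
```

```text
t 2.0 tcp [ 0.4169 -0.3203  0.2203] F [0.1 0.5 0. ] op 0.0498 row [0.03, -22.25, 0.02] [0.1064, 0.0003, 0.2108]
```

Request:
arm_command(deltas=[[[0, -8, 0, 0.025, 0, 0.05, 50], [0, -16, 0, 0.05, 0, 0.1, 50], [0, -22.25, 0, 0.075, 0, 0.15, 50], [0, -22.25, 0, 0.1064, 0, 0.2, 50], [0, -22.25, 0, 0.1064, 0, 0.2108, 50], [0, -22.25, 0, 0.1064, 0, 0.2108, 50], [0, -22.25, 0, 0.1064, 0, 0.2108, 50]]])

```text
time: 2.7
tcp_pos: [0.5436, -0.1203, 0.2202]
eef_rot: [[0.958, 0.0, -0.287], [0.287, -0.0, 0.958], [0.0, -1.0, -0.001]]
force: [-0.4, -1.0, 0.4]
opening: 0.0472
```

Run:
```python
from h import *
go((.5435,-.121,.22),16.6)
im,d=capture("scene"); p=observe()["tcp_pos"]
a=proj("scene",p); print("tcp px",a)
u,v=a.astype(int); c=im[max(0,v-80):v+100,u-80:u+80]; cv2.imwrite("pics/g1.png",cv2.resize(c,None,fx=3.3,fy=3.3,interpolation=cv2.INTER_CUBIC))
```

```text
t 2.7 tcp [ 0.5436 -0.1203  0.2202] F [-0.4 -1.   0.4] op 0.0472 row [0.03, 0.1, 0.01] [-0.0003, 0.0002, -0.0006]
tcp px [274.24605487 184.2532284 ]
```

View pics/g1.png

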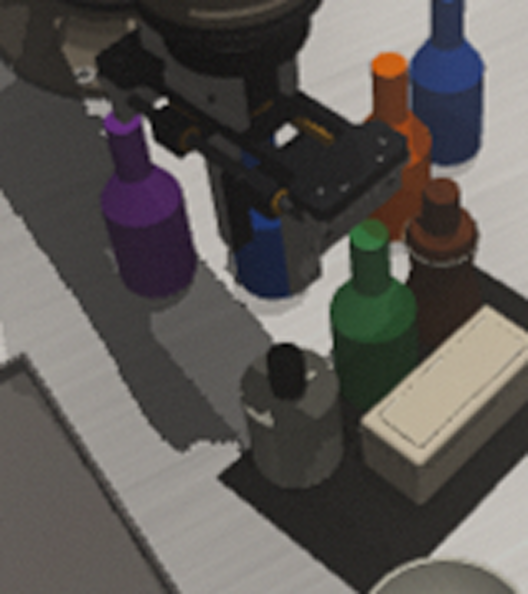

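Crop: the gripper hangs above and short of the canister knob (crop (287,370)). The fingertips are around crop (235,285) and (310,288). I'll measure both in depth to compare them directly.

Run:
```python
from h import *
t=observe()["tcp_pos"]; R=np.array(observe()["eef_rot"])
for n in ("scene","top"):
    im,d=capture(n); P=cloud(n,d)
    L=(P-t)@R   # tool coords
    m=(d>0)&(abs(L[...,0])<.075)&(abs(L[...,2])<.04)&(L[...,1]>-.08)&(L[...,1]<.03)
    q=L[m]; print(n,len(q))
    for lo in np.arange(-.08,.02,.01):
        k=q[(q[:,1]>lo)&(q[:,1]<=lo+.01)]
        if len(k)>3:print(round(lo,2),len(k),"x",k[:,0].min().round(3),k[:,0].max().round(3),"z",k[:,2].min().round(3),k[:,2].max().round(3))
    W=P[(d>0)&(P[...,2]>.114)&(P[...,2]<.13)&(np.hypot(P[...,0]-.543,P[...,1]+.12)<.03)]; print("knob",len(W),W.mean(0) if len(W) else 0)
```

```text
scene 431
-0.08 38 x -0.031 0.039 z -0.01 0.012
-0.07 53 x -0.032 0.039 z -0.009 0.009
-0.06 53 x -0.032 0.038 z -0.009 0.004
-0.05 54 x -0.033 0.038 z -0.009 0.005
-0.04 62 x -0.034 0.039 z -0.009 0.007
-0.03 70 x -0.033 0.039 z -0.009 0.011
-0.02 64 x -0.032 0.039 z -0.008 0.009
-0.01 37 x -0.03 0.037 z -0.009 0.011
knob 107 [ 0.54683958 -0.11927151  0.12198361]
top 0
knob 21 [ 0.53848122 -0.11366087  0.12067513]
```

Request:
arm_command(deltas=[[[0, 0, 0, 0, 0.045, 0, 50], [0, 0, 0, 0, 0.09, 0, 50], [0, 0, 0, 0, 0.12, 0, 50], [0, 0, 0, 0, 0.127, 0, 50], [0, 0, 0, 0, 0.127, 0, 50]]])

```text
time: 3.35
tcp_pos: [0.5425, -0.1232, 0.093]
eef_rot: [[0.959, -0.001, -0.283], [0.283, -0.001, 0.959], [-0.001, -1.0, -0.0]]
force: [-0.7, 0.5, 0.0]
opening: 0.0466
```

Request:
arm_command(deltas=[[[0, 0, 0, 0, 0, 0, 0], [0, 0, 0, 0, 0, 0, 0], [0, 0, 0, 0, 0, 0, 0], [0, 0, 0, 0, 0, 0, 0], [0, 0, 0, 0, 0, 0, 0]]], squeeze=20)

```text
time: 3.85
tcp_pos: [0.5433, -0.1234, 0.0943]
eef_rot: [[0.959, 0.001, -0.283], [0.283, -0.002, 0.959], [0.0, -1.0, -0.002]]
force: [-0.7, -0.4, 9.4]
opening: 0.0254
```

Request:
arm_command(deltas=[[[0, 0, 0, 0, -0.03, 0, 0], [0, 0, 0, 0, -0.075, 0, 0], [0, 0, 0, 0.005, -0.1, -0.04, 0], [0, 0, 0, 0.01, -0.1, -0.085, 0], [0, 0, 0, 0.015, -0.1, -0.13, 0], [0, 0, 0, 0.018, -0.1, -0.175, 0], [0, 0, 0, 0.018, -0.1, -0.203, 0], [0, 0, 0, 0.018, -0.1, -0.203, 0]]])

```text
time: 4.65
tcp_pos: [0.6173, -0.3178, 0.1937]
eef_rot: [[0.961, -0.0, -0.278], [0.278, -0.003, 0.961], [-0.001, -1.0, -0.002]]
force: [-0.1, -0.4, -3.5]
opening: 0.0258
```

Run:
```python
from h import *
go((.618,-.313,.097),16.6)
im,d=capture("scene"); cv2.imwrite("pics/s1.png",im[80:380,100:460])
```

```text
t 4.65 tcp [ 0.6173 -0.3178  0.1937] F [-0.1 -0.4 -3.5] op 0.0258 row [0.14, -0.46, -0.06] [0.0021, 0.0967, 0.0046]
```

View pics/s1.png

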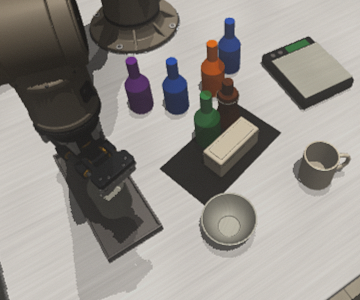

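The canister hangs upright in the gripper over the tray (crop (108,195)). The rest of the scene is unchanged. Lowering.

Request:
arm_command(deltas=[[[0, -0.46, 0, 0.002, 0.04, 0.0046, 0], [0, -0.46, 0, 0.002, 0.075, 0.0046, 0], [0, -0.46, 0, 0.002, 0.09, 0.0046, 0], [0, -0.46, 0, 0.002, 0.0965, 0.0046, 0], [0, -0.46, 0, 0.002, 0.0965, 0.0046, 0], [0, -0.46, 0, 0.002, 0.0965, 0.0046, 0]]])

```text
time: 5.3
tcp_pos: [0.6188, -0.3101, 0.0988]
eef_rot: [[0.958, 0.001, -0.288], [0.288, -0.002, 0.958], [0.001, -1.0, -0.002]]
force: [-0.5, 0.2, -3.1]
opening: 0.026
```

Request:
arm_command(deltas=[[[0, 0, 0, 0, 0, 0, 50], [0, 0, 0, 0, 0, 0, 50], [0, 0, 0, 0, 0, 0, 50]]])

```text
time: 5.6
tcp_pos: [0.6191, -0.3103, 0.0995]
eef_rot: [[0.958, 0.002, -0.288], [0.288, -0.002, 0.958], [0.001, -1.0, -0.003]]
force: [-0.8, 0.0, 0.2]
opening: 0.0452
```

Request:
arm_command(deltas=[[[0, 0, 0, 0, -0.04, 0, 50], [0, 0, 0, 0, -0.08, 0, 50], [0, 0, 0, 0, -0.12, 0, 50], [0, 0, 0, 0, -0.14, 0, 50]]])

```text
time: 6.0
tcp_pos: [0.6199, -0.3102, 0.2439]
eef_rot: [[0.958, 0.006, -0.288], [0.288, -0.004, 0.958], [0.005, -1.0, -0.006]]
force: [0.3, 0.5, -0.2]
opening: 0.0467
```

Run:
```python
from h import *
go((.5195,-.038,.23),16.6)
```

```text
t 6.0 tcp [ 0.6199 -0.3102  0.2439] F [ 0.3  0.5 -0.2] op 0.0467 row [0.34, 0.13, 0.28] [-0.0178, 0.0121, 0.2897]
```

Request:
arm_command(deltas=[[[0.3, 0.1, 0.3, -0.003, 0.01, 0.05, 50], [0.3, 0.1, 0.3, -0.006, 0.01, 0.1, 50], [0.3, 0.1, 0.3, -0.009, 0.01, 0.15, 50], [0.3, 0.1, 0.3, -0.012, 0.01, 0.2, 50], [0.3, 0.1, 0.3, -0.015, 0.01, 0.25, 50], [0.3, 0.1, 0.3, -0.0175, 0.01, 0.2897, 50], [0.3, 0.1, 0.3, -0.0175, 0.01, 0.2897, 50], [0.3, 0.1, 0.3, -0.0175, 0.01, 0.2897, 50]]])

```text
time: 6.8
tcp_pos: [0.5199, -0.0374, 0.2327]
eef_rot: [[0.958, 0.001, -0.288], [0.288, -0.001, 0.958], [0.0, -1.0, -0.002]]
force: [0.3, -1.2, -0.1]
opening: 0.0467
```

Run:
```python
from h import *
go((.520,-.038,.132),16.6)
```

```text
t 6.8 tcp [ 0.5199 -0.0374  0.2327] F [ 0.3 -1.2 -0.1] op 0.0467 row [0.1, 0.12, 0.03] [-0.0001, 0.1007, -0.0004]
```

Request:
arm_command(deltas=[[[0, 0, 0, 0, 0.04, 0, 50], [0, 0, 0, 0, 0.08, 0, 50], [0, 0, 0, 0, 0.1, 0, 50], [0, 0, 0, 0, 0.1, 0, 50], [0, 0, 0, 0, 0.1, 0, 50]]])

```text
time: 7.3
tcp_pos: [0.5205, -0.0383, 0.1332]
eef_rot: [[0.958, 0.001, -0.286], [0.286, -0.001, 0.958], [0.0, -1.0, -0.001]]
force: [-1.0, 0.4, -0.1]
opening: 0.0468
```

Request:
arm_command(deltas=[[[0, 0, 0, 0, 0, 0, 0], [0, 0, 0, 0, 0, 0, 0], [0, 0, 0, 0, 0, 0, 0], [0, 0, 0, 0, 0, 0, 0], [0, 0, 0, 0, 0, 0, 0]]], squeeze=20)

```text
time: 7.8
tcp_pos: [0.5206, -0.0386, 0.134]
eef_rot: [[0.958, 0.001, -0.286], [0.286, -0.002, 0.958], [0.001, -1.0, -0.002]]
force: [-3.7, -2.0, 9.2]
opening: 0.0277
```

Run:
```python
from h import *
go((.5205,-.317,.26),16.6)
```

```text
t 7.8 tcp [ 0.5206 -0.0386  0.134 ] F [-3.7 -2.   9.2] op 0.0277 row [0.13, 0.04, 0.05] [-0.0797, -0.1254, -0.267]
```

Request:
arm_command(deltas=[[[0, 0, 0, 0, -0.03, 0, 0], [0, 0, 0, 0, -0.07, 0, 0], [0, 0, 0, -0.01, -0.1, -0.035, 0], [0, 0, 0, -0.025, -0.1, -0.08, 0], [0, 0, 0, -0.04, -0.1, -0.125, 0], [0, 0, 0, -0.05, -0.1, -0.17, 0], [0, 0, 0, -0.065, -0.1, -0.215, 0], [0, 0, 0, -0.08, -0.1, -0.26, 0]]])

```text
time: 8.6
tcp_pos: [0.5178, -0.3123, 0.2348]
eef_rot: [[0.958, 0.001, -0.287], [0.287, -0.002, 0.958], [0.001, -1.0, -0.003]]
force: [1.2, -0.1, -3.3]
opening: 0.028
```

Request:
arm_command(deltas=[[[0, 0, 0, 0, 0, 0, 0], [0, 0, 0, 0, 0, 0, 0]]])

```text
time: 8.8
tcp_pos: [0.5171, -0.3136, 0.2344]
eef_rot: [[0.959, 0.001, -0.284], [0.284, -0.002, 0.959], [0.0, -1.0, -0.002]]
force: [0.4, 0.6, -3.7]
opening: 0.0282
```

Run:
```python
from h import *
go((.5205,-.317,.136),16.6)
```

```text
t 8.8 tcp [ 0.5171 -0.3136  0.2344] F [ 0.4  0.6 -3.7] op 0.0282 row [0.11, -0.1, 0.02] [0.0023, 0.0984, -0.0041]
```

Request:
arm_command(deltas=[[[0, 0, 0, 0.002, 0.04, -0.003, 0], [0, 0, 0, 0.002, 0.075, -0.003, 0], [0, 0, 0, 0.002, 0.09, -0.003, 0], [0, 0, 0, 0.002, 0.099, -0.003, 0], [0, 0, 0, 0.002, 0.099, -0.003, 0], [0, 0, 0, 0.002, 0.099, -0.003, 0]]])

```text
time: 9.4
tcp_pos: [0.5207, -0.3158, 0.1366]
eef_rot: [[0.959, 0.002, -0.285], [0.285, -0.002, 0.959], [0.001, -1.0, -0.003]]
force: [-0.1, -0.3, -3.4]
opening: 0.0278
```

Request:
arm_command(deltas=[[[0, 0, 0, 0, 0.001, 0, 0], [0, 0, 0, 0, 0.001, 0, 0], [0, 0, 0, 0, 0.001, 0, 50], [0, 0, 0, 0, 0.001, 0, 50], [0, 0, 0, 0, 0.001, 0, 50]]])

```text
time: 9.9
tcp_pos: [0.5209, -0.3158, 0.1359]
eef_rot: [[0.959, 0.003, -0.285], [0.285, -0.002, 0.959], [0.002, -1.0, -0.003]]
force: [-0.2, 0.5, -0.5]
opening: 0.0463
```

Request:
arm_command(deltas=[[[0, 0, 0, 0, -0.04, 0, 50], [0, 0, 0, 0, -0.08, 0, 50], [0, 0, 0, 0, -0.12, 0, 50], [0, 0, 0, 0, -0.12, 0, 50]]])

```text
time: 10.3
tcp_pos: [0.5228, -0.3165, 0.2616]
eef_rot: [[0.959, 0.009, -0.284], [0.284, -0.006, 0.959], [0.007, -1.0, -0.009]]
force: [0.4, -1.0, -0.4]
opening: 0.0471
```

Run:
```python
from h import *
go((.4974,.0355,.23),16.6)
im,d=capture("scene"); cv2.imwrite("pics/s2.png",im[80:380,100:460])
```

```text
t 10.3 tcp [ 0.5228 -0.3165  0.2616] F [ 0.4 -1.  -0.4] op 0.0471 row [0.51, -0.07, 0.41] [0.0755, 0.0291, 0.3449]
```

View pics/s2.png

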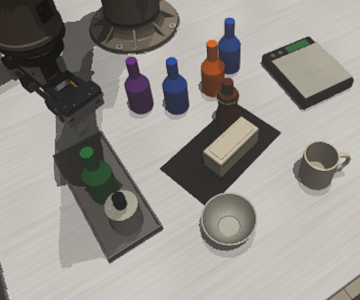

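Both the bottle (crop (95,170)) and the canister (122,210) stand upright in the tray. The mill is next.

Request:
arm_command(deltas=[[[0.5, 0, 0.4, 0.01, 0.01, 0.045, 50], [0.5, 0, 0.4, 0.02, 0.02, 0.09, 50], [0.5, 0, 0.4, 0.03, 0.03, 0.135, 50], [0.5, 0, 0.4, 0.04, 0.03, 0.18, 50], [0.5, 0, 0.4, 0.05, 0.03, 0.225, 50], [0.5, 0, 0.4, 0.06, 0.03, 0.27, 50], [0.5, 0, 0.4, 0.07, 0.03, 0.315, 50], [0.5, 0, 0.4, 0.0755, 0.03, 0.345, 50]]])

```text
time: 11.15
tcp_pos: [0.4953, 0.0391, 0.2262]
eef_rot: [[0.958, -0.003, -0.287], [0.287, 0.002, 0.958], [-0.002, -1.0, 0.002]]
force: [0.5, -0.1, 0.3]
opening: 0.0469
```

Request:
arm_command(deltas=[[[0, 0, 0, 0, 0, 0, 50], [0, 0, 0, 0, 0, 0, 50]]])

```text
time: 11.35
tcp_pos: [0.4948, 0.0394, 0.2255]
eef_rot: [[0.958, -0.004, -0.288], [0.288, 0.002, 0.958], [-0.003, -1.0, 0.003]]
force: [-0.3, -0.3, -1.0]
opening: 0.0473
```

Run:
```python
from h import *
go((.497,.0352,.121),16.6)
```

```text
t 11.35 tcp [0.4948 0.0394 0.2255] F [-0.3 -0.3 -1. ] op 0.0473 row [-0.16, 0.16, -0.2] [0.0012, 0.1045, -0.0049]
```

Request:
arm_command(deltas=[[[-0.2, 0, -0.2, 0.001, 0.04, -0.005, 50], [-0.2, 0, -0.2, 0.001, 0.08, -0.005, 50], [-0.2, 0, -0.2, 0.001, 0.1035, -0.005, 50], [-0.2, 0, -0.2, 0.001, 0.1035, -0.005, 50], [-0.2, 0, -0.2, 0.001, 0.1035, -0.005, 50]]])

```text
time: 11.85
tcp_pos: [0.4969, 0.0341, 0.1222]
eef_rot: [[0.958, -0.001, -0.287], [0.287, -0.001, 0.958], [-0.001, -1.0, -0.0]]
force: [0.1, 1.0, 0.6]
opening: 0.0466
```

Request:
arm_command(deltas=[[[0, 0, 0, 0, 0, 0, 0], [0, 0, 0, 0, 0, 0, 0], [0, 0, 0, 0, 0, 0, 0], [0, 0, 0, 0, 0, 0, 0], [0, 0, 0, 0, 0, 0, 0]]], squeeze=20)

```text
time: 12.35
tcp_pos: [0.4974, 0.034, 0.1231]
eef_rot: [[0.958, 0.001, -0.287], [0.287, -0.001, 0.958], [0.0, -1.0, -0.001]]
force: [-2.3, -0.6, 9.0]
opening: 0.0275
```

Run:
```python
from h import *
go((.4225,-.321,.22),16.6)
```

```text
t 12.35 tcp [0.4974 0.034  0.1231] F [-2.3 -0.6  9. ] op 0.0275 row [0.07, 0.08, 0.02] [-0.1736, -0.0965, -0.3187]
```

Request:
arm_command(deltas=[[[0, 0, 0, 0, -0.03, 0, 0], [0, 0, 0, 0, -0.07, 0, 0], [0, 0, 0, -0.02, -0.1, -0.035, 0], [0, 0, 0, -0.04, -0.1, -0.075, 0], [0, 0, 0, -0.06, -0.1, -0.115, 0], [0, 0, 0, -0.085, -0.1, -0.155, 0], [0, 0, 0, -0.105, -0.1, -0.195, 0], [0, 0, 0, -0.13, -0.1, -0.235, 0]]])

```text
time: 13.15
tcp_pos: [0.4398, -0.2299, 0.2239]
eef_rot: [[0.958, 0.002, -0.287], [0.287, -0.002, 0.958], [0.001, -1.0, -0.002]]
force: [1.0, 0.6, -2.7]
opening: 0.0274
```

Request:
arm_command(deltas=[[[0, 0, 0, -0.02, 0, -0.04, 0], [0, 0, 0, -0.044, 0, -0.07, 0], [0, 0, 0, -0.044, 0, -0.075, 0], [0, 0, 0, -0.044, 0, -0.075, 0]]])

```text
time: 13.55
tcp_pos: [0.4189, -0.3151, 0.224]
eef_rot: [[0.958, 0.002, -0.286], [0.286, -0.001, 0.958], [0.001, -1.0, -0.002]]
force: [0.2, -0.3, -2.7]
opening: 0.0279
```

Run:
```python
from h import *
go((.4225,-.321,.125),16.6)
```

```text
t 13.55 tcp [ 0.4189 -0.3151  0.224 ] F [ 0.2 -0.3 -2.7] op 0.0279 row [0.11, -0.01, 0.06] [0.0017, 0.099, -0.0065]
```

Request:
arm_command(deltas=[[[0, 0, 0, 0.0015, 0.04, -0.0055, 0], [0, 0, 0, 0.0015, 0.075, -0.0055, 0], [0, 0, 0, 0.0015, 0.09, -0.0055, 0], [0, 0, 0, 0.0015, 0.1, -0.0055, 0], [0, 0, 0, 0.0015, 0.1, -0.0055, 0], [0, 0, 0, 0.0015, 0.1, -0.0055, 0]]])

```text
time: 14.15
tcp_pos: [0.4228, -0.3193, 0.1246]
eef_rot: [[0.958, 0.002, -0.287], [0.287, -0.002, 0.958], [0.002, -1.0, -0.002]]
force: [-0.5, 0.1, -2.1]
opening: 0.0275
```

Request:
arm_command(deltas=[[[0, 0, 0, 0, 0.001, 0, 0], [0, 0, 0, 0, 0.001, 0, 0], [0, 0, 0, 0, 0.001, 0, 50], [0, 0, 0, 0, 0.001, 0, 50], [0, 0, 0, 0, 0.001, 0, 50]]])

```text
time: 14.65
tcp_pos: [0.4229, -0.3194, 0.1238]
eef_rot: [[0.958, 0.003, -0.287], [0.287, -0.002, 0.958], [0.002, -1.0, -0.003]]
force: [0.5, -0.5, -1.0]
opening: 0.0461
```

Request:
arm_command(deltas=[[[0, 0, 0, 0, -0.04, 0, 50], [0, 0, 0, 0, -0.08, 0, 50], [0, 0, 0, 0, -0.12, 0, 50], [0, 0, 0, 0, -0.12, 0, 50]]])

```text
time: 15.05
tcp_pos: [0.4247, -0.3205, 0.249]
eef_rot: [[0.958, 0.009, -0.286], [0.287, -0.006, 0.958], [0.007, -1.0, -0.009]]
force: [-0.5, 0.3, 0.1]
opening: 0.047
```

Run:
```python
from h import *
for n in ("top","scene"):
    for k in range(2):
        im,d=capture(n); P=cloud(n,d)
        for q in outline_of("terrine",n)[:1]:
            m=q["mask"]&(P[...,2]>.056)&(P[...,2]<.075); m=cv2.morphologyEx(m.astype(np.uint8),cv2.MORPH_OPEN,np.ones((3,3)))>0; p=P[m][:,:2]*1000
            print(n,"terrine",q["score"],cv2.minAreaRect(p.astype(np.float32)))
            p=P[m&(P[...,2]>.061)][:,:2]*1000; w,v=np.linalg.eigh(np.cov(p.T)); print(p.mean(0),np.degrees(np.arctan2(v[1,0],v[0,0])))
    if n=="top":
        for u,v in ((154,199.4),(220,201),(149.6,266.6),(216.4,268.6)):
            # intersect ray with z=.045
            f,cx,cy,R,t=cam(n); C=-R.T@t; r=R.T@np.array([(u-cx)/f,(v-cy)/f,1]); print("plate corner",C+r*(.045-C[2])/r[2])
    h=P[(d>0)&(P[...,2]>.033)&(P[...,2]<.06)&(abs(P[...,0]-.48)<.16)&(abs(P[...,1]-.312)<.14)]
    print("scale",n,len(h),cv2.minAreaRect((h[:,:2]*1000).astype(np.float32)))
cv2.imwrite("pics/s3.png",im[80:380,100:460])
s=observe(); go((.588,-.0145,.12),15.8)
```

```text
top terrine 0.74 ((584.87646484375, -13.748130798339844), (58.12786102294922, 138.46994018554688), 15.85695743560791)
[584.72299019 -14.1509094 ] -164.04570440650758
top terrine 0.95 ((584.9129638671875, -14.026702880859375), (58.152061462402344, 139.02891540527344), 15.708405494689941)
[584.85235471 -14.32456893] -164.21891737112253
plate corner [0.57736952 0.38507266 0.045     ]
plate corner [0.57138411 0.22662699 0.045     ]
plate corner [0.41808589 0.39280587 0.045     ]
plate corner [0.41160211 0.23432456 0.045     ]
scale top 5859 ((476.60040283203125, 310.7695617675781), (168.3544921875, 207.577880859375), 86.892578125)
scene terrine 0.57 ((589.1737670898438, -9.993980407714844), (59.05126190185547, 140.11068725585938), 15.568914413452148)
[591.60455478 -12.76097516] -164.00323649836915
scene terrine 0.67 ((589.02001953125, -9.978981018066406), (58.934505462646484, 141.90223693847656), 15.511048316955566)
[591.76859705 -12.63187807] -164.56096777305464
scale scene 3234 ((471.14227294921875, 283.23309326171875), (233.69105529785156, 228.90579223632812), 86.96392822265625)
t 15.45 tcp [ 0.4223 -0.319   0.2428] F [-0.3  0.1 -0.2] op 0.047 row [0.07, 0.87, 0.06] [0.246, 0.1228, 0.2443]
```

View pics/s3.png

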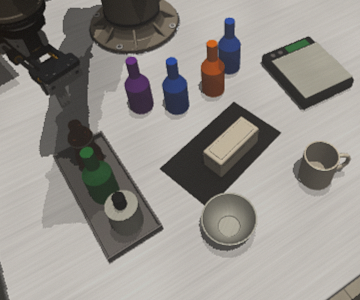

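The tray holds the mill, bottle and canister, all upright (crop (78,130), (97,170) and (122,210)). The terrine at crop (231,145) is undisturbed and its front is free.

Request:
arm_command(deltas=[[[0, 0.9, 0, 0.034, 0, 0.034, 50], [0, 0.9, 0, 0.068, 0, 0.068, 60], [0, 0.9, 0, 0.102, 0.02, 0.102, 100], [0, 0.9, 0, 0.136, 0.04, 0.136, 100], [0, 0.9, 0, 0.17, 0.06, 0.17, 100], [0, 0.9, 0, 0.205, 0.08, 0.205, 100], [0, 0.9, 0, 0.238, 0.1, 0.238, 100], [0, 0.9, 0, 0.246, 0.12, 0.246, 100]]])

```text
time: 16.25
tcp_pos: [0.589, -0.0082, 0.122]
eef_rot: [[0.961, 0.002, -0.275], [0.275, 0.001, 0.961], [0.002, -1.0, 0.0]]
force: [0.1, -1.0, 0.5]
opening: 0.0938
```

Request:
arm_command(deltas=[[[0, 0, 0, 0, 0, 0, 100], [0, 0, 0, 0, 0, 0, 100], [0, 0, 0, 0, 0, 0, 100]]])

```text
time: 16.55
tcp_pos: [0.5889, -0.0095, 0.1226]
eef_rot: [[0.962, 0.003, -0.274], [0.274, 0.0, 0.962], [0.003, -1.0, -0.0]]
force: [0.4, -0.5, 0.6]
opening: 0.094
```

Run:
```python
from h import *
go((.5875,-.0122,.022),15.75)
im,d=capture("scene"); cv2.imwrite("pics/s4.png",cv2.resize(im[120:280,250:420],None,fx=3,fy=3,interpolation=cv2.INTER_CUBIC))
```

```text
t 16.55 tcp [ 0.5889 -0.0095  0.1226] F [ 0.4 -0.5  0.6] op 0.094 row [0.01, 0.16, 0.15] [-0.0024, 0.1006, -0.0021]
```

View pics/s4.png

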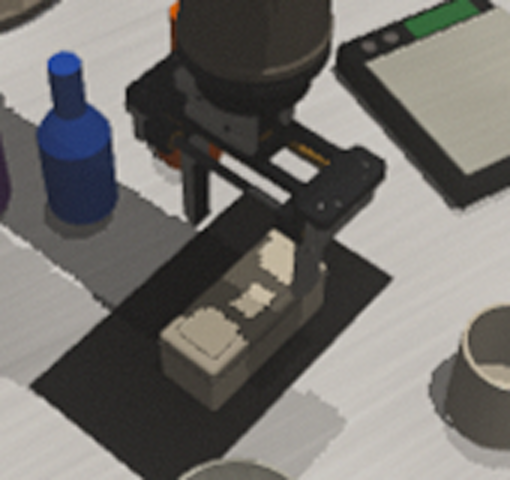

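Crop: the open fingers at (195,215) and (308,290) straddle the dish's middle (245,300). Descend.

Request:
arm_command(deltas=[[[0, 0, 0, -0.0024, 0.03, -0.0021, 100], [0, 0, 0, -0.0024, 0.06, -0.0021, 100], [0, 0, 0, -0.0024, 0.085, -0.0021, 100], [0, 0, 0, -0.0024, 0.1, -0.0021, 100], [0, 0, 0, -0.0024, 0.1, -0.0021, 100], [0, 0, 0, -0.0024, 0.1, -0.0021, 100]]])

```text
time: 17.2
tcp_pos: [0.5882, -0.0128, 0.0239]
eef_rot: [[0.962, 0.004, -0.273], [0.273, 0.0, 0.962], [0.004, -1.0, -0.001]]
force: [-0.2, -0.3, 0.7]
opening: 0.0941
```

Request:
arm_command(deltas=[[[0, 0, 0, 0, 0, 0, 40], [0, 0, 0, 0, 0, 0, 40], [0, 0, 0, 0, 0, 0, 40], [0, 0, 0, 0, 0, 0, 40], [0, 0, 0, 0, 0, 0, 40]]], squeeze=40)

```text
time: 17.7
tcp_pos: [0.5879, -0.013, 0.024]
eef_rot: [[0.962, 0.004, -0.273], [0.273, -0.0, 0.962], [0.003, -1.0, -0.001]]
force: [1.0, 0.6, 18.1]
opening: 0.0577
```

Run:
```python
from h import *
go((.4973,.3115,.2),-2.7)
```

```text
t 17.7 tcp [ 0.5879 -0.013   0.024 ] F [ 1.   0.6 18.1] op 0.0577 row [0.03, 18.53, 0.2] [0.002, -0.1764, 0.3367]
```

Request:
arm_command(deltas=[[[0, 0, 0, 0, -0.02, 0, 40], [0, 0, 0, 0, -0.05, 0, 40], [0, 0, 0, 0, -0.09, 0, 40], [0, 0, 0, 0, -0.12, 0.02, 40], [0, 3, 0, 0, -0.12, 0.055, 40], [0, 7, 0, 0, -0.12, 0.095, 40], [0, 11, 0, 0, -0.12, 0.135, 40], [0, 15, 0, 0, -0.12, 0.175, 40]]])

```text
time: 18.5
tcp_pos: [0.5385, 0.1564, 0.1434]
eef_rot: [[1.0, 0.003, -0.011], [0.011, -0.001, 1.0], [0.003, -1.0, -0.001]]
force: [0.3, 0.3, -7.1]
opening: 0.0579
```

Run:
```python
from h import *
go((.4973,.3115,.14),-2.7)
```

```text
t 18.5 tcp [0.5385 0.1564 0.1434] F [ 0.3  0.3 -7.1] op 0.0579 row [0.03, 3.35, 0.15] [-0.0395, 0.0032, 0.1556]
```

Request:
arm_command(deltas=[[[0, 1, 0, -0.01, 0.003, 0.035, 40], [0, 2, 0, -0.02, 0.003, 0.075, 40], [0, 3.3, 0, -0.03, 0.003, 0.115, 40], [0, 3.3, 0, -0.0395, 0.003, 0.145, 40], [0, 3.3, 0, -0.0395, 0.003, 0.1556, 40], [0, 3.3, 0, -0.0395, 0.003, 0.1556, 40], [0, 3.3, 0, -0.0395, 0.003, 0.1556, 40]]])

```text
time: 19.2
tcp_pos: [0.4973, 0.3105, 0.1396]
eef_rot: [[0.999, 0.002, 0.047], [-0.047, -0.002, 0.999], [0.002, -1.0, -0.002]]
force: [-0.7, -0.1, -6.6]
opening: 0.0577
```

Run:
```python
from h import *
go((.4973,.3115,.067),-2.7)
im,d=capture("scene"); P=cloud("scene",d)
m=(d>0)&(P[...,2]>.13)&(P[...,2]<.19)&(abs(P[...,0]-.5)<.08)&(abs(P[...,1]-.313)<.1)
cv2.imwrite("pics/s5.png",cv2.resize(im[60:240,340:500],None,fx=3,fy=3,interpolation=cv2.INTER_CUBIC))
```

```text
t 19.2 tcp [0.4973 0.3105 0.1396] F [-0.7 -0.1 -6.6] op 0.0577 row [0.09, 0.03, 0.11] [-0.0002, 0.0726, 0.0011]
```

View pics/s5.png

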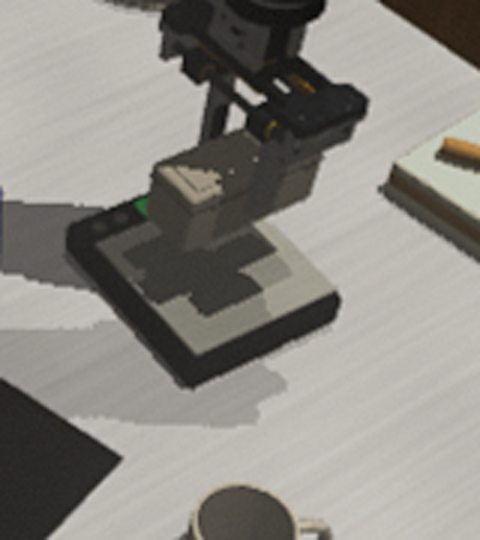

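Crop: the dish is held level over the plate, with the scale below at (205,290). Lower and release.

Request:
arm_command(deltas=[[[0, 0, 0, 0, 0.025, 0.001, 40], [0, 0, 0, 0, 0.05, 0.001, 40], [0, 0, 0, 0, 0.065, 0.001, 40], [0, 0, 0, 0, 0.073, 0.001, 40], [0, 0, 0, 0, 0.0735, 0.001, 40], [0, 0, 0, 0, 0.0735, 0.001, 40]]])

```text
time: 19.85
tcp_pos: [0.4982, 0.3108, 0.0666]
eef_rot: [[0.999, 0.002, 0.048], [-0.048, -0.001, 0.999], [0.003, -1.0, -0.001]]
force: [0.3, -0.2, -5.7]
opening: 0.0578
```

Request:
arm_command(deltas=[[[0, 0, 0, 0, 0.0005, 0, 40], [0, 0, 0, 0, 0.0005, 0, 40]]])

```text
time: 20.05
tcp_pos: [0.4986, 0.3108, 0.0666]
eef_rot: [[0.999, 0.003, 0.048], [-0.048, -0.001, 0.999], [0.003, -1.0, -0.001]]
force: [-0.1, 0.8, -5.5]
opening: 0.0574
```

Request:
arm_command(deltas=[[[0, 0, 0, -0.001, 0.001, 0, 40], [0, 0, 0, -0.001, 0.002, 0, 40], [0, 0, 0, -0.001, 0.002, 0, 40]]])

```text
time: 20.35
tcp_pos: [0.4977, 0.311, 0.0654]
eef_rot: [[0.999, 0.004, 0.048], [-0.048, -0.001, 0.999], [0.004, -1.0, -0.001]]
force: [-2.9, -1.8, 7.1]
opening: 0.0575
```

Request:
arm_command(deltas=[[[0, 0, 0, 0, 0, 0, 65], [0, 0, 0, 0, 0, 0, 75], [0, 0, 0, 0, 0, 0, 100], [0, 0, 0, 0, 0, 0, 100], [0, 0, 0, 0, 0, 0, 100]]])

```text
time: 20.85
tcp_pos: [0.4977, 0.311, 0.0653]
eef_rot: [[0.999, 0.004, 0.048], [-0.048, -0.001, 0.999], [0.004, -1.0, -0.001]]
force: [-0.7, -0.2, 0.4]
opening: 0.0898
```

Request:
arm_command(deltas=[[[0, 0, 0, 0, -0.04, 0, 100], [0, 0, 0, 0, -0.08, 0, 100], [0, 0, 0, 0, -0.12, 0, 100], [0, 0, 0, 0, -0.16, 0, 50], [0, 0, 0, 0, -0.18, -0.04, 50], [0, 0, 0, 0, -0.18, -0.085, 50], [0, 0, 0, 0, -0.18, -0.13, 50], [0, 0, 0, 0, -0.18, -0.17, 50]]])

```text
time: 21.65
tcp_pos: [0.4886, 0.1393, 0.2457]
eef_rot: [[0.999, 0.004, 0.049], [-0.049, -0.001, 0.999], [0.004, -1.0, -0.001]]
force: [0.3, -0.1, -0.2]
opening: 0.0577
```

Run:
```python
from h import *
for n in ("top","scene"):
    im,d=capture(n); P=cloud(n,d)
    for q in outline_of("terrine",n)[:1]:
        m=q["mask"]&(P[...,2]>.098)&(P[...,2]<.118); p=P[m][:,:2]*1000
        print(n,q["score"],cv2.minAreaRect(p.astype(np.float32)))
    if n=="top":
        m=(d>0)&(P[...,2]>.033)&(P[...,2]<.115)&(abs(P[...,0]-.48)<.16)&(abs(P[...,1]-.312)<.14); print(cv2.minAreaRect((P[m][:,:2]*1000).astype(np.float32)))
        a=cv2.resize(im[185:300,140:240],None,fx=5,fy=5,interpolation=cv2.INTER_CUBIC)
cv2.imwrite("pics/s6.png",a)
go((.4229,-.3194,.245),16.6)
```

```text
((567.0718994140625, 232.8167724609375), (17.01036834716797, 10.394286155700684), 88.55426025390625)
scene 0.98 ((501.29107666015625, 313.9396667480469), (143.2303924560547, 60.28295135498047), 86.88372802734375)
t 21.85 tcp [0.489  0.1407 0.2457] F [ 0.5 -0.  -0.3] op 0.0474 row [0.1, -19.47, 0.24] [-0.0429, 0.001, -0.4629]
```

View pics/s6.png

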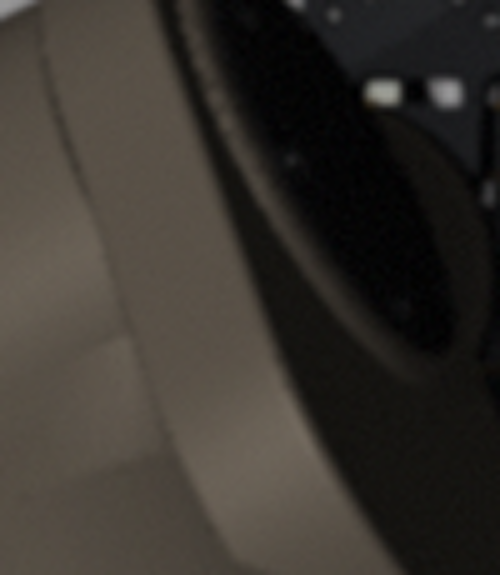

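The arm blocks the top view. The scene camera puts the dish near (0.499,0.312) at -3.1°, so it is on target. Now to the tray, with a top-view check from there.

Request:
arm_command(deltas=[[[0, -2, 0, -0.004, 0, -0.045, 50], [0, -5, 0, -0.008, 0, -0.09, 50], [0, -8, 0, -0.012, 0, -0.135, 50], [0, -11, 0, -0.016, 0, -0.18, 50], [0, -14, 0, -0.02, 0, -0.225, 50], [0, -17, 0, -0.024, 0, -0.27, 50], [0, -19.5, 0, -0.028, 0, -0.315, 50], [0, -19.5, 0, -0.032, 0, -0.36, 50]]])

```text
time: 22.65
tcp_pos: [0.4395, -0.2178, 0.2461]
eef_rot: [[0.957, 0.005, -0.29], [0.29, -0.001, 0.957], [0.004, -1.0, -0.003]]
force: [0.5, 0.0, -0.3]
opening: 0.0471
```

Run:
```python
from h import *
go((.4229,-.3194,.245),16.6)
```

```text
t 22.65 tcp [ 0.4395 -0.2178  0.2461] F [ 0.5  0.  -0.3] op 0.0471 row [0.15, 0.26, 0.25] [-0.0454, 0.0011, -0.0924]
```

Request:
arm_command(deltas=[[[0, 0, 0, -0.02, 0, -0.04, 50], [0, 0.2, 0.2, -0.04, 0, -0.08, 50], [0, 0.2, 0.2, -0.0454, 0, -0.0924, 50], [0, 0.2, 0.2, -0.0454, 0, -0.0924, 50], [0, 0.2, 0.2, -0.0454, 0, -0.0924, 50]]])

```text
time: 23.15
tcp_pos: [0.4238, -0.3177, 0.2458]
eef_rot: [[0.957, 0.001, -0.289], [0.289, -0.001, 0.957], [0.001, -1.0, -0.002]]
force: [-0.5, 0.2, -0.7]
opening: 0.0473
```

Run:
```python
from h import *
go((.4229,-.3194,.124),16.6)
n="top"
im,d=capture(n); P=cloud(n,d)
for q in outline_of("terrine",n)[:1]:
    m=q["mask"]&(P[...,2]>.098)&(P[...,2]<.118); p=P[m][:,:2]*1000
    print(n,q["score"],cv2.minAreaRect(p.astype(np.float32)))
for h0,h1 in ((.033,.06),(.098,.12)):
    m=(d>0)&(P[...,2]>h0)&(P[...,2]<h1)&(abs(P[...,0]-.48)<.16)&(abs(P[...,1]-.312)<.14); print(cv2.minAreaRect((P[m][:,:2]*1000).astype(np.float32)))
a=cv2.resize(im[185:300,140:240],None,fx=4,fy=4,interpolation=cv2.INTER_CUBIC); cv2.imwrite("pics/s7.png",a)
```

```text
t 23.15 tcp [ 0.4238 -0.3177  0.2458] F [-0.5  0.2 -0.7] op 0.0473 row [0.1, 0.18, 0.05] [-0.0015, 0.1218, -0.0012]
top 0.93 ((496.42962646484375, 309.2135009765625), (141.2370147705078, 57.90637969970703), 87.22679138183594)
((476.4815368652344, 310.595458984375), (166.94337463378906, 208.0529327392578), 86.68456268310547)
((496.3763122558594, 309.193359375), (141.17391967773438, 58.04253005981445), 87.35301208496094)
```

View pics/s7.png

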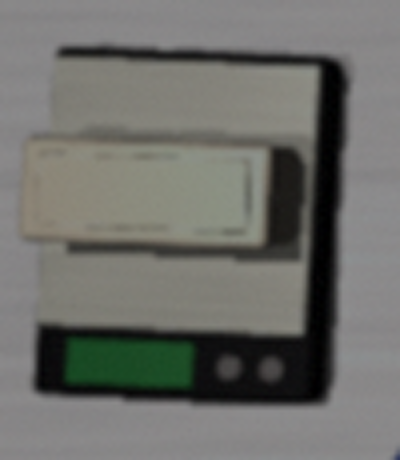

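The dish sits centred on the plate: (0.496,0.309) against (0.495,0.310) in the same camera, with angles within 0.5°. Now the mill goes back.

Request:
arm_command(deltas=[[[0, 0, 0, -0.0015, 0.04, -0.001, 50], [0, 0, 0, -0.0015, 0.08, -0.001, 50], [0, 0, 0, -0.0015, 0.11, -0.001, 50], [0, 0, 0, -0.0015, 0.121, -0.001, 50], [0, 0, 0, -0.0015, 0.121, -0.001, 50], [0, 0, 0, -0.0015, 0.121, -0.001, 50]]])

```text
time: 23.85
tcp_pos: [0.4237, -0.319, 0.1264]
eef_rot: [[0.957, 0.003, -0.29], [0.29, -0.002, 0.957], [0.002, -1.0, -0.003]]
force: [0.8, 0.0, 0.5]
opening: 0.0471
```

Request:
arm_command(deltas=[[[0, 0, 0, 0, 0, 0, 0], [0, 0, 0, 0, 0, 0, 0], [0, 0, 0, 0, 0, 0, 0], [0, 0, 0, 0, 0, 0, 0], [0, 0, 0, 0, 0, 0, 0]]], squeeze=20)

```text
time: 24.35
tcp_pos: [0.424, -0.3196, 0.1273]
eef_rot: [[0.957, 0.004, -0.29], [0.29, -0.003, 0.957], [0.003, -1.0, -0.004]]
force: [-2.6, -0.1, 8.3]
opening: 0.0274
```

Run:
```python
from h import *
go((.4974,.034,.224),16.6)
```

```text
t 24.35 tcp [ 0.424  -0.3196  0.1273] F [-2.6 -0.1  8.3] op 0.0274 row [0.25, 0.24, 0.15] [0.173, -0.0976, 0.3167]
```

Request:
arm_command(deltas=[[[0, 0, 0, 0, -0.03, 0, 0], [0, 0, 0, 0, -0.07, 0, 0], [0.2, 0.2, 0.1, 0.02, -0.1, 0.035, 0], [0.2, 0.2, 0.1, 0.04, -0.1, 0.075, 0], [0.2, 0.2, 0.1, 0.06, -0.1, 0.115, 0], [0.2, 0.2, 0.1, 0.085, -0.1, 0.155, 0], [0.2, 0.2, 0.1, 0.105, -0.1, 0.195, 0], [0.2, 0.2, 0.1, 0.13, -0.1, 0.235, 0]]])

```text
time: 25.15
tcp_pos: [0.4796, -0.0552, 0.2269]
eef_rot: [[0.958, 0.001, -0.286], [0.286, -0.001, 0.958], [0.001, -1.0, -0.001]]
force: [2.0, 0.2, -2.4]
opening: 0.0282
```

Request:
arm_command(deltas=[[[0, 0, 0, 0.02, 0, 0.04, 0], [0, 0, 0, 0.043, 0, 0.075, 0], [0, 0, 0, 0.043, 0, 0.08, 0], [0, 0, 0, 0.043, 0, 0.08, 0]]])

```text
time: 25.55
tcp_pos: [0.4976, 0.035, 0.2268]
eef_rot: [[0.958, 0.001, -0.288], [0.288, -0.001, 0.958], [0.001, -1.0, -0.001]]
force: [0.3, -1.6, -3.4]
opening: 0.0273
```

Run:
```python
from h import *
go((.4974,.034,.155),16.6)
```

```text
t 25.55 tcp [0.4976 0.035  0.2268] F [ 0.3 -1.6 -3.4] op 0.0273 row [0.07, 0.15, 0.04] [-0.0006, 0.0718, -0.0008]
```

Request:
arm_command(deltas=[[[0, 0, 0, -0.0005, 0.04, -0.001, 0], [0, 0, 0, -0.0005, 0.07, -0.001, 0], [0, 0, 0, -0.0005, 0.09, -0.001, 0], [0, 0, 0, -0.0005, 0.094, -0.001, 0], [0, 0, 0, -0.0005, 0.094, -0.001, 0], [0, 0, 0, -0.0005, 0.094, -0.001, 0]]])

```text
time: 26.15
tcp_pos: [0.4982, 0.0334, 0.1339]
eef_rot: [[0.958, 0.002, -0.287], [0.287, -0.001, 0.958], [0.002, -1.0, -0.002]]
force: [-0.0, 1.2, -2.2]
opening: 0.0273
```

Request:
arm_command(deltas=[[[0, 0, 0, -0.0006, 0.005, 0.0008, 0], [0, 0, 0, -0.0006, 0.009, 0.0008, 0], [0, 0, 0, -0.0006, 0.009, 0.0008, 0], [0, 0, 0, -0.0006, 0.009, 0.0008, 0]]])

```text
time: 26.55
tcp_pos: [0.4977, 0.034, 0.1252]
eef_rot: [[0.958, 0.003, -0.287], [0.287, -0.001, 0.958], [0.003, -1.0, -0.002]]
force: [0.9, -0.5, 1.7]
opening: 0.0275
```

Request:
arm_command(deltas=[[[0, 0, 0, 0, 0.001, 0, 0], [0, 0, 0, 0, 0.001, 0, 0], [0, 0, 0, 0, 0.001, 0, 50], [0, 0, 0, 0, 0.001, 0, 50], [0, 0, 0, 0, 0.001, 0, 50]]])

```text
time: 27.05
tcp_pos: [0.4977, 0.034, 0.1241]
eef_rot: [[0.958, 0.003, -0.288], [0.288, -0.001, 0.958], [0.003, -1.0, -0.002]]
force: [0.3, 0.3, 0.4]
opening: 0.0459
```

Request:
arm_command(deltas=[[[0, 0, 0, 0, -0.04, 0, 50], [0, 0, 0, 0, -0.08, 0, 50], [0, 0, 0, 0, -0.12, 0, 50], [0, 0, 0, 0, -0.12, 0, 50]]])

```text
time: 27.45
tcp_pos: [0.4995, 0.0347, 0.249]
eef_rot: [[0.958, 0.01, -0.288], [0.288, -0.001, 0.958], [0.009, -1.0, -0.003]]
force: [-0.1, 0.4, -0.2]
opening: 0.0473
```

Run:
```python
from h import *
go((.5209,-.3158,.245),16.6)
```

```text
t 27.45 tcp [0.4995 0.0347 0.249 ] F [-0.1  0.4 -0.2] op 0.0473 row [0.2, 0.11, 0.54] [-0.0803, 0.0044, -0.3418]
```

Next the bottle.

Request:
arm_command(deltas=[[[0, 0, 0.3, -0.01, 0, -0.045, 50], [0.2, 0, 0.5, -0.02, 0, -0.09, 50], [0.2, 0, 0.5, -0.03, 0, -0.135, 50], [0.2, 0, 0.5, -0.04, 0, -0.18, 50], [0.2, 0, 0.5, -0.05, 0, -0.225, 50], [0.2, 0, 0.5, -0.06, 0, -0.27, 50], [0.2, 0, 0.5, -0.07, 0, -0.315, 50], [0.2, 0, 0.5, -0.08, 0, -0.342, 50]]])

```text
time: 28.25
tcp_pos: [0.5206, -0.3193, 0.2484]
eef_rot: [[0.958, -0.0, -0.285], [0.285, 0.0, 0.958], [-0.0, -1.0, 0.0]]
force: [-0.2, -0.2, 0.1]
opening: 0.0467
```

Request:
arm_command(deltas=[[[0, 0, 0, 0, 0, 0, 50], [0, 0, 0, 0, 0, 0, 50]]])

```text
time: 28.45
tcp_pos: [0.52, -0.3195, 0.2474]
eef_rot: [[0.959, -0.002, -0.284], [0.284, 0.001, 0.959], [-0.001, -1.0, 0.001]]
force: [-0.6, 0.5, 0.1]
opening: 0.0468
```

Run:
```python
from h import *
go((.5209,-.3158,.136),16.6)
```

```text
t 28.45 tcp [ 0.52   -0.3195  0.2474] F [-0.6  0.5  0.1] op 0.0468 row [-0.07, -0.1, -0.08] [0.002, 0.1114, 0.0032]
```

Request:
arm_command(deltas=[[[0, 0, 0, 0.002, 0.04, 0.003, 50], [0, 0, 0, 0.002, 0.08, 0.003, 50], [0, 0, 0, 0.002, 0.105, 0.003, 50], [0, 0, 0, 0.002, 0.1115, 0.003, 50], [0, 0, 0, 0.002, 0.1115, 0.003, 50], [0, 0, 0, 0.002, 0.1115, 0.003, 50]]])

```text
time: 29.05
tcp_pos: [0.5219, -0.3156, 0.1374]
eef_rot: [[0.959, -0.0, -0.285], [0.285, 0.0, 0.959], [0.0, -1.0, 0.0]]
force: [0.3, -0.5, 0.9]
opening: 0.0468
```

Request:
arm_command(deltas=[[[0, 0, 0, 0, 0, 0, 0], [0, 0, 0, 0, 0, 0, 0], [0, 0, 0, 0, 0, 0, 0], [0, 0, 0, 0, 0, 0, 0], [0, 0, 0, 0, 0, 0, 0]]], squeeze=20)

```text
time: 29.55
tcp_pos: [0.5219, -0.3162, 0.1382]
eef_rot: [[0.959, 0.001, -0.284], [0.284, -0.001, 0.959], [0.0, -1.0, -0.001]]
force: [-3.2, 0.4, 7.4]
opening: 0.0278
```

Run:
```python
from h import *
go((.5206,-.0386,.235),16.6)
```

```text
t 29.55 tcp [ 0.5219 -0.3162  0.1382] F [-3.2  0.4  7.4] op 0.0278 row [0.04, -0.07, 0.02] [0.0777, -0.0969, 0.2664]
```

Held 2 mm lower on the mat means release near z = 0.136.

Request:
arm_command(deltas=[[[0, 0, 0, 0, -0.03, 0, 0], [0, 0, 0, 0, -0.07, 0, 0], [0, 0, 0, 0.01, -0.1, 0.035, 0], [0, 0, 0, 0.025, -0.1, 0.08, 0], [0, 0, 0, 0.04, -0.1, 0.125, 0], [0, 0, 0, 0.05, -0.1, 0.17, 0], [0, 0, 0, 0.065, -0.1, 0.215, 0], [0, 0, 0, 0.0777, -0.1, 0.25, 0]]])

```text
time: 30.35
tcp_pos: [0.5246, -0.0516, 0.2383]
eef_rot: [[0.958, 0.001, -0.286], [0.286, -0.0, 0.958], [0.0, -1.0, -0.001]]
force: [0.6, -0.3, -3.9]
opening: 0.0275
```

Request:
arm_command(deltas=[[[0, 0, 0, 0, 0, 0.013, 0], [0, 0, 0, 0, 0, 0.013, 0], [0, 0, 0, 0, 0, 0.013, 0]]])

```text
time: 30.65
tcp_pos: [0.5207, -0.0398, 0.2382]
eef_rot: [[0.958, 0.0, -0.285], [0.285, -0.001, 0.958], [-0.0, -1.0, -0.001]]
force: [-0.4, -1.0, -4.1]
opening: 0.0277
```

Run:
```python
from h import *
go((.5206,-.0386,.144),16.6)
```

```text
t 30.65 tcp [ 0.5207 -0.0398  0.2382] F [-0.4 -1.  -4.1] op 0.0277 row [0.05, -0.01, -0.0] [0.0003, 0.0942, 0.0012]
```

Request:
arm_command(deltas=[[[0, 0, 0, 0.0003, 0.04, 0.001, 0], [0, 0, 0, 0.0003, 0.075, 0.001, 0], [0, 0, 0, 0.0003, 0.094, 0.001, 0], [0, 0, 0, 0.0003, 0.094, 0.001, 0], [0, 0, 0, 0.0003, 0.094, 0.001, 0]]])

```text
time: 31.15
tcp_pos: [0.5209, -0.0398, 0.1446]
eef_rot: [[0.959, 0.0, -0.284], [0.284, -0.001, 0.959], [-0.0, -1.0, -0.001]]
force: [-0.6, 0.3, -3.3]
opening: 0.0277
```

Request:
arm_command(deltas=[[[0, 0, 0, 0, 0.005, 0.0012, 0], [0, 0, 0, 0, 0.009, 0.0012, 0], [0, 0, 0, 0, 0.009, 0.0012, 0], [0, 0, 0, 0, 0.009, 0.0012, 0]]])

```text
time: 31.55
tcp_pos: [0.5216, -0.0389, 0.1366]
eef_rot: [[0.959, 0.002, -0.284], [0.284, -0.001, 0.959], [0.002, -1.0, -0.002]]
force: [0.4, -0.8, 5.5]
opening: 0.0279
```

Request:
arm_command(deltas=[[[0, 0, 0, 0, 0.001, 0, 0], [0, 0, 0, 0, 0.001, 0, 0], [0, 0, 0, 0, 0.001, 0, 50], [0, 0, 0, 0, 0.001, 0, 50], [0, 0, 0, 0, 0.001, 0, 50]]])

```text
time: 32.05
tcp_pos: [0.5216, -0.0388, 0.1356]
eef_rot: [[0.959, 0.002, -0.284], [0.284, -0.001, 0.959], [0.002, -1.0, -0.002]]
force: [-0.2, -0.5, -0.0]
opening: 0.046
```

Request:
arm_command(deltas=[[[0, 0, 0, 0, -0.04, 0, 50], [0, 0, 0, 0, -0.08, 0, 50], [0, 0, 0, 0, -0.11, 0, 50], [0, 0, 0, 0, -0.11, 0, 50]]])

```text
time: 32.45
tcp_pos: [0.5232, -0.0385, 0.2496]
eef_rot: [[0.959, 0.008, -0.284], [0.284, -0.002, 0.959], [0.008, -1.0, -0.004]]
force: [0.1, 0.5, -0.0]
opening: 0.047
```

Run:
```python
from h import *
go((.619,-.3103,.215),16.6)
```

```text
t 32.45 tcp [ 0.5232 -0.0385  0.2496] F [ 0.1  0.5 -0. ] op 0.047 row [0.23, -0.1, 0.43] [0.0144, 0.0359, -0.2877]
```

Now the canister.

Request:
arm_command(deltas=[[[0, 0, 0.2, 0.003, 0, -0.045, 50], [0.2, 0, 0.4, 0.006, 0, -0.09, 50], [0.2, 0, 0.4, 0.009, 0, -0.135, 50], [0.2, 0, 0.4, 0.012, 0.01, -0.18, 50], [0.2, 0, 0.4, 0.0144, 0.02, -0.225, 50], [0.2, 0, 0.4, 0.0144, 0.03, -0.27, 50], [0.2, 0, 0.4, 0.0144, 0.036, -0.288, 50], [0.2, 0, 0.4, 0.0144, 0.036, -0.288, 50]]])

```text
time: 33.25
tcp_pos: [0.6181, -0.3133, 0.2122]
eef_rot: [[0.96, -0.002, -0.281], [0.281, 0.0, 0.96], [-0.002, -1.0, 0.001]]
force: [0.0, 0.6, 0.4]
opening: 0.0466
```

Request:
arm_command(deltas=[[[0, 0, 0, 0, 0, 0, 50], [0, 0, 0, 0, 0, 0, 50]]])

```text
time: 33.45
tcp_pos: [0.6179, -0.312, 0.212]
eef_rot: [[0.96, -0.003, -0.282], [0.282, 0.001, 0.96], [-0.002, -1.0, 0.002]]
force: [-0.1, -0.6, 0.2]
opening: 0.0471
```

Run:
```python
from h import *
go((.619,-.3103,.0965),16.6)
im,d=capture("scene"); cv2.imwrite("pics/s8.png",im[80:380,100:460])
```

```text
t 33.45 tcp [ 0.6179 -0.312   0.212 ] F [-0.1 -0.6  0.2] op 0.0471 row [-0.09, -0.24, -0.14] [0.0018, 0.1155, 0.0012]
```

View pics/s8.png

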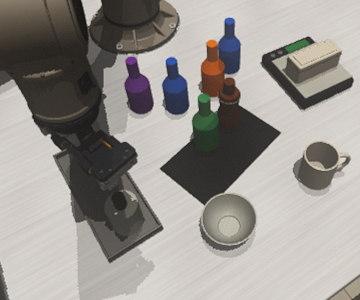

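The bottle (crop (206,125)) and mill (230,105) stand on the mat again, and the dish is on the scale (313,60). The gripper is over the canister.

Request:
arm_command(deltas=[[[0, -0.2, 0, 0.0018, 0.04, 0.001, 50], [0, -0.2, 0, 0.0018, 0.08, 0.001, 50], [0, -0.2, 0, 0.0018, 0.105, 0.001, 50], [0, -0.2, 0, 0.0018, 0.1155, 0.001, 50], [0, -0.2, 0, 0.0018, 0.1155, 0.001, 50], [0, -0.2, 0, 0.0018, 0.1155, 0.001, 50]]])

```text
time: 34.1
tcp_pos: [0.6202, -0.3103, 0.0985]
eef_rot: [[0.958, -0.0, -0.286], [0.286, -0.0, 0.958], [-0.0, -1.0, 0.0]]
force: [0.4, -0.8, 0.5]
opening: 0.0473
```

Request:
arm_command(deltas=[[[0, 0, 0, 0, 0, 0, 0], [0, 0, 0, 0, 0, 0, 0], [0, 0, 0, 0, 0, 0, 0], [0, 0, 0, 0, 0, 0, 0], [0, 0, 0, 0, 0, 0, 0]]], squeeze=20)

```text
time: 34.6
tcp_pos: [0.6201, -0.311, 0.0993]
eef_rot: [[0.958, -0.0, -0.285], [0.285, -0.001, 0.958], [-0.0, -1.0, -0.001]]
force: [-2.1, -0.9, 7.4]
opening: 0.0252
```

Run:
```python
from h import *
go((.5433,-.1234,.195),16.6)
```

```text
t 34.6 tcp [ 0.6201 -0.311   0.0993] F [-2.1 -0.9  7.4] op 0.0252 row [0.05, -0.03, -0.02] [-0.0202, -0.0958, 0.2016]
```

Request:
arm_command(deltas=[[[0, 0, 0, 0, -0.03, 0, 0], [0, 0, 0, 0, -0.07, 0, 0], [0, 0, 0, -0.005, -0.1, 0.035, 0], [0, 0, 0, -0.01, -0.1, 0.08, 0], [0, 0, 0, -0.015, -0.1, 0.125, 0], [0, 0, 0, -0.02, -0.1, 0.17, 0], [0, 0, 0, -0.02, -0.1, 0.195, 0], [0, 0, 0, -0.02, -0.1, 0.201, 0]]])

```text
time: 35.4
tcp_pos: [0.5428, -0.1207, 0.1995]
eef_rot: [[0.957, -0.0, -0.289], [0.289, -0.0, 0.957], [-0.0, -1.0, -0.0]]
force: [1.2, -0.2, -2.7]
opening: 0.025
```

Run:
```python
from h import *
go((.5433,-.124,.106),16.6)
```

```text
t 35.4 tcp [ 0.5428 -0.1207  0.1995] F [ 1.2 -0.2 -2.7] op 0.025 row [0.02, 0.18, -0.01] [-0.0005, 0.0935, -0.0033]
```

Request:
arm_command(deltas=[[[0, 0, 0, -0.0005, 0.04, -0.002, 0], [0, 0, 0, -0.0005, 0.075, -0.002, 0], [0, 0, 0, -0.0005, 0.0935, -0.002, 0], [0, 0, 0, -0.0005, 0.0935, -0.002, 0], [0, 0, 0, -0.0005, 0.0935, -0.002, 0]]])

```text
time: 35.9
tcp_pos: [0.5432, -0.1231, 0.1064]
eef_rot: [[0.958, -0.0, -0.288], [0.288, -0.0, 0.958], [-0.0, -1.0, -0.0]]
force: [1.1, 0.5, -3.2]
opening: 0.025
```

Request:
arm_command(deltas=[[[0, 0, 0, 0, 0.005, -0.0008, 0], [0, 0, 0, 0, 0.0095, -0.0008, 0], [0, 0, 0, 0, 0.0095, -0.0008, 0], [0, 0, 0, 0, 0.0095, -0.0008, 0]]])

```text
time: 36.3
tcp_pos: [0.5442, -0.1243, 0.0977]
eef_rot: [[0.958, 0.002, -0.288], [0.288, -0.001, 0.958], [0.001, -1.0, -0.001]]
force: [2.0, -2.5, 4.1]
opening: 0.025
```

Request:
arm_command(deltas=[[[0, 0, 0, 0, 0.001, 0, 0], [0, 0, 0, 0, 0.001, 0, 0], [0, 0, 0, 0, 0.001, 0, 50], [0, 0, 0, 0, 0.001, 0, 50], [0, 0, 0, 0, 0.001, 0, 50]]])

```text
time: 36.8
tcp_pos: [0.544, -0.1241, 0.0966]
eef_rot: [[0.958, 0.001, -0.288], [0.288, -0.001, 0.958], [0.001, -1.0, -0.001]]
force: [0.1, 0.3, -0.4]
opening: 0.0447
```

Request:
arm_command(deltas=[[[0, 0, 0, 0, -0.04, 0, 50], [0, 0, 0, 0, -0.08, 0, 50], [0, 0, 0, 0, -0.12, 0, 50], [0, 0, 0, 0, -0.15, -0.03, 50], [0, 0, 0, 0, -0.15, -0.07, 50], [0, 0, 0, 0, -0.15, -0.11, 50], [0, 0, 0, 0, -0.15, -0.155, 50], [0, 0, 0, 0, -0.15, -0.2, 50]]])

```text
time: 37.6
tcp_pos: [0.6018, -0.3169, 0.2468]
eef_rot: [[0.957, 0.001, -0.289], [0.289, -0.001, 0.957], [0.001, -1.0, -0.001]]
force: [0.9, 0.2, 0.4]
opening: 0.0469
```

Request:
arm_command(deltas=[[[0, 0, 0, -0.01, 0, -0.045, 50], [0, 0, 0, -0.02, 0, -0.09, 50], [0, 0, 0, -0.03, 0, -0.135, 50], [0, 0, 0, -0.03, 0, -0.135, 50], [0, 0, 0, -0.03, 0, -0.135, 50]]])

```text
time: 38.1
tcp_pos: [0.6115, -0.4557, 0.2458]
eef_rot: [[0.958, 0.0, -0.287], [0.287, 0.0, 0.958], [0.0, -1.0, 0.0]]
force: [0.9, 1.0, 0.4]
opening: 0.0472
```

Run:
```python
from h import *
ims=[]
for n,R in (("top",dict(bottle=(318,205,350,240),mill=(283,214,316,248),canister=(350,192,388,230))),("scene",dict(bottle=(290,165,324,235),mill=(315,157,345,190),canister=(264,205,300,255)))):
    im,d=capture(n); P=cloud(n,d); D0=np.load(n+"0.npy"); P0=cloud(n,D0); ims.append(im)
    for k,(l,t,r,b) in R.items():
        z=dict(bottle=.165,mill=.145,canister=.115)[k]
        o=[]
        for Q,dd in ((P0,D0),(P,d)):
            q=Q[t:b,l:r][dd[t:b,l:r]>0]; q=q[q[:,2]>z]; o.append((len(q),q.mean(0).round(4) if len(q) else 0))
        print(n,k,o)
    for q in outline_of("terrine",n)[:1]:
        m=q["mask"]&(P[...,2]>.098)&(P[...,2]<.118); p=P[m][:,:2]*1000
        if len(p):print(n,cv2.minAreaRect(p.astype(np.float32)))
cv2.imwrite("pics/s9.png",np.hstack([ims[0][90:330,130:500],ims[1][80:320,140:460]]))
go((.5,-.4,.25),16.6)
```

```text
top bottle [(144, array([ 0.5166, -0.0395,  0.1724])), (145, array([ 0.5218, -0.0474,  0.1721]))]
top mill [(133, array([0.4941, 0.0338, 0.1519])), (132, array([0.4954, 0.0373, 0.1519]))]
top canister [(108, array([ 0.5406, -0.1226,  0.122 ])), (107, array([ 0.541 , -0.1217,  0.1219]))]
top ((496.54669189453125, 308.34893798828125), (139.8282012939453, 57.55828857421875), 87.30640411376953)
scene bottle [(117, array([ 0.5227, -0.0365,  0.1723])), (120, array([ 0.5282, -0.044 ,  0.1724]))]
scene mill [(100, array([0.5   , 0.037 , 0.1519])), (98, array([0.5013, 0.0404, 0.1519]))]
scene canister [(102, array([ 0.5466, -0.1189,  0.1223])), (102, array([ 0.547 , -0.1182,  0.1219]))]
scene ((500.97857666015625, 313.2669372558594), (140.88246154785156, 61.346839904785156), 87.10599517822266)
t 38.3 tcp [ 0.6126 -0.4533  0.2473] F [-0.3  0.9  0.3] op 0.0474 row [0.05, 0.29, 0.09] [-0.0923, -0.0029, 0.0837]
```

View pics/s9.png

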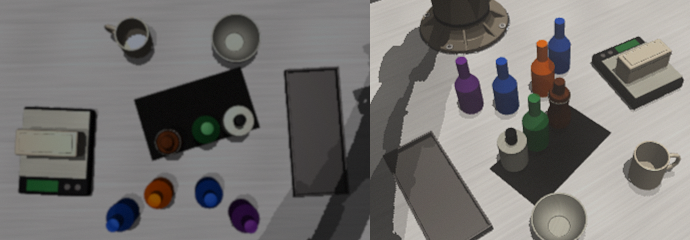

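The final picture shows everything upright and in place. However, both cameras agree the bottle is about 9 mm from its original spot, by (+5, -8) mm, while the mill (3.7 mm) and canister (1 mm) are close. I'll mend the bottle, as there is plenty of time.

Request:
arm_command(deltas=[[[0, 0, 0, 0.004, 0, 0.045, 50], [0, 0, 0, 0.008, 0, 0.09, 50], [0, 0, 0, 0.012, 0, 0.135, 50], [0, 0, 0, 0.016, 0, 0.18, 50], [0, 0, 0, 0.02, 0, 0.225, 50], [0, 0, 0, 0.024, 0, 0.27, 50], [0, 0, 0, 0.028, 0, 0.315, 50], [0, 0, 0, 0.032, 0, 0.36, 50]]])

```text
time: 39.1
tcp_pos: [0.5378, -0.0969, 0.2476]
eef_rot: [[0.956, 0.003, -0.292], [0.292, -0.001, 0.956], [0.002, -1.0, -0.002]]
force: [-0.1, 0.2, 0.5]
opening: 0.0469
```

Request:
arm_command(deltas=[[[0, 0, 0, 0, 0, 0.04, 50], [0, 0, 0, 0, 0, 0.05, 50], [0, 0, 0, 0, 0, 0.05, 50]]])

```text
time: 39.4
tcp_pos: [0.5228, -0.047, 0.2483]
eef_rot: [[0.955, 0.004, -0.296], [0.296, -0.001, 0.955], [0.004, -1.0, -0.002]]
force: [-0.6, -0.6, 0.6]
opening: 0.0467
```

Run:
```python
from h import *
go((.5255,-.0457,.136),16.6)
```

```text
t 39.4 tcp [ 0.5228 -0.047   0.2483] F [-0.6 -0.6  0.6] op 0.0467 row [0.13, 0.61, 0.2] [0.0025, 0.1123, 0.0007]
```

Request:
arm_command(deltas=[[[0, 0.6, 0.2, 0.0028, 0.04, 0.0007, 50], [0, 0.6, 0.2, 0.0028, 0.08, 0.0007, 50], [0, 0.6, 0.2, 0.0028, 0.105, 0.0007, 50], [0, 0.6, 0.2, 0.0028, 0.1125, 0.0007, 50], [0, 0.6, 0.2, 0.0028, 0.1125, 0.0007, 50], [0, 0.6, 0.2, 0.0028, 0.1125, 0.0007, 50]]])

```text
time: 40.0
tcp_pos: [0.5266, -0.0462, 0.137]
eef_rot: [[0.959, 0.002, -0.285], [0.285, -0.002, 0.959], [0.001, -1.0, -0.003]]
force: [0.2, -0.2, 0.7]
opening: 0.0469
```

Request:
arm_command(deltas=[[[0, 0, 0, 0, 0, 0, 0], [0, 0, 0, 0, 0, 0, 0], [0, 0, 0, 0, 0, 0, 0], [0, 0, 0, 0, 0, 0, 0], [0, 0, 0, 0, 0, 0, 0]]], squeeze=20)

```text
time: 40.5
tcp_pos: [0.5267, -0.0465, 0.1378]
eef_rot: [[0.959, 0.003, -0.285], [0.285, -0.003, 0.959], [0.002, -1.0, -0.004]]
force: [-3.7, -1.6, 8.1]
opening: 0.0278
```

Request:
arm_command(deltas=[[[0, 0, 0, 0, -0.02, 0, 0], [0, 0, 0, 0, -0.02, 0, 0], [0, 0, 0, 0, -0.02, 0, 0]]])

```text
time: 40.8
tcp_pos: [0.5266, -0.0465, 0.1576]
eef_rot: [[0.959, 0.003, -0.285], [0.285, -0.003, 0.959], [0.002, -1.0, -0.004]]
force: [0.3, -0.2, -3.6]
opening: 0.0281
```

```bash
cat > b.py <<'E'
from h import *
for n,(l,t,r,b) in (("top",(315,200,355,245)),("scene",(285,160,328,235))):
    im,d=capture(n); P=cloud(n,d)
    q=P[t:b,l:r][d[t:b,l:r]>0]; q=q[(q[:,2]>.165)&(q[:,2]<.2)]; print(n,len(q),q.mean(0).round(4) if len(q) else 0)
    q=P[t:b,l:r][d[t:b,l:r]>0]; q=q[(q[:,2]>.03)&(q[:,2]<.08)]; print(n,len(q),q.mean(0).round(4) if len(q) else 0)
go((.5206,-.0386,.144),16.6)
E
python3 b.py
```

```text
top 0 0
top 0 0
scene 280 [ 0.5336 -0.0477  0.1849]
scene 510 [ 0.5265 -0.0365  0.0555]
t 40.9 tcp [ 0.5262 -0.0464  0.1569] F [ 0.9  0.1 -3.9] op 0.0278 row [0.18, -0.04, 0.04] [-0.0031, 0.0129, 0.0091]
```

Request:
arm_command(deltas=[[[0, 0, 0, -0.001, 0.002, 0.003, 0], [0, 0, 0, -0.002, 0.005, 0.006, 0], [0, 0, 0, -0.003, 0.01, 0.009, 0], [0, 0, 0, -0.003, 0.014, 0.009, 0], [0, 0, 0, -0.003, 0.016, 0.009, 0], [0, 0, 0, -0.003, 0.018, 0.009, 0], [0, 0, 0, -0.003, 0.0195, 0.009, 0], [0, 0, 0, -0.003, 0.0195, 0.009, 0]]])

```text
time: 41.7
tcp_pos: [0.521, -0.0389, 0.1377]
eef_rot: [[0.959, 0.002, -0.285], [0.285, -0.003, 0.959], [0.001, -1.0, -0.003]]
force: [-1.3, -0.2, 1.6]
opening: 0.0274
```

Request:
arm_command(deltas=[[[0, 0, 0, 0, 0.001, 0, 0], [0, 0, 0, 0, 0.001, 0, 0], [0, 0, 0, 0, 0.001, 0, 35], [0, 0, 0, 0, 0.001, 0, 50], [0, 0, 0, 0, 0.001, 0, 50]]])

```text
time: 42.2
tcp_pos: [0.5212, -0.0389, 0.1368]
eef_rot: [[0.959, 0.002, -0.285], [0.285, -0.003, 0.959], [0.001, -1.0, -0.004]]
force: [-0.7, 1.1, 0.5]
opening: 0.0451
```

```bash
python3 b.py
```

```text
top 0 0
top 0 0
scene 286 [ 0.5261 -0.0389  0.179 ]
scene 511 [ 0.5227 -0.0348  0.0557]
t 42.3 tcp [ 0.5211 -0.0389  0.1367] F [-0.4  0.2  0.2] op 0.0469 row [0.2, -0.06, 0.07] [-0.0004, -0.0073, 0.0004]
```

Request:
arm_command(deltas=[[[0, 0, 0, 0, -0.04, 0, 50], [0, 0, 0, 0, -0.08, 0, 50], [0, 0, 0, 0, -0.11, 0, 50], [0, 0, 0, 0, -0.11, -0.04, 50], [0, 0, 0, 0, -0.11, -0.085, 50], [0, 0, 0, 0, -0.11, -0.13, 50], [0, 0, 0, 0, -0.11, -0.175, 50], [0, 0, 0, 0, -0.11, -0.22, 50]]])

```text
time: 43.1
tcp_pos: [0.5837, -0.2513, 0.2475]
eef_rot: [[0.959, 0.002, -0.285], [0.285, -0.003, 0.959], [0.001, -1.0, -0.004]]
force: [0.8, 1.1, 0.1]
opening: 0.047
```

Request:
arm_command(deltas=[[[0, 0, 0, -0.01, 0, -0.045, 50], [0, 0, 0, -0.02, 0, -0.09, 50], [0, 0, 0, -0.03, 0, -0.135, 50], [0, 0, 0, -0.03, 0, -0.18, 50], [0, 0, 0, -0.03, 0, -0.2, 50]]])

```text
time: 43.6
tcp_pos: [0.6111, -0.4561, 0.2472]
eef_rot: [[0.96, 0.001, -0.281], [0.281, -0.004, 0.96], [-0.0, -1.0, -0.004]]
force: [-0.2, -0.3, -1.1]
opening: 0.0467
```

```bash
cat > f.py <<'E'
from h import *
ims=[]
for n,R in (("top",dict(bottle=(318,205,350,240),mill=(283,214,316,248),canister=(350,192,388,230))),("scene",dict(bottle=(290,165,324,235),mill=(315,157,345,190),canister=(264,205,300,255)))):
    im,d=capture(n); P=cloud(n,d); D0=np.load(n+"0.npy"); P0=cloud(n,D0); ims.append(im)
    for k,(l,t,r,b) in R.items():
        z=dict(bottle=.165,mill=.145,canister=.115)[k]; o=[]
        for Q,dd in ((P0,D0),(P,d)):
            q=Q[t:b,l:r][dd[t:b,l:r]>0]; q=q[q[:,2]>z]; o.append(q.mean(0) if len(q) else np.zeros(3))
        print(n,k,"moved mm",((o[1]-o[0])*1000).round(1))
cv2.imwrite("pics/s10.png",np.hstack([ims[0][90:330,130:500],ims[1][80:320,140:460]]))
go((.4983,.0387,.25),16.6)
E
python3 f.py
```

```text
top bottle moved mm [ 0.7  0.3 -0.2]
top mill moved mm [ 1.3  3.4 -0.1]
top canister moved mm [0.4 0.9 0.2]
scene bottle moved mm [ 0.6  0.4 -0.1]
scene mill moved mm [ 1.1  3.9 -0.1]
scene canister moved mm [ 0.4  0.8 -0.1]
t 43.7 tcp [ 0.6112 -0.4549  0.2467] F [-1.2  0.4 -0.8] op 0.047 row [0.2, -0.25, -0.01] [0.0306, -0.0051, 0.5054]
```

The bottle is now within 1 mm, the canister within 1 mm and the mill within 4 mm of where they stood. Top heights are unchanged, so all three are upright. The arm is clear of everything, so I'm handing in.

```bash
python3 -c "
from plant import *
print(finish_job(), observe()['time'])"
```

```text
the job is handed in; nothing more can be done
the job is handed in; nothing more can be done
```

The job is done and handed in at about 44 s. I stood the canister, bottle and mill in the tray and put the terrine on the scale. Then I put the mill, bottle and canister back on the mat.

- **Terrine:** my last check put it about 2 mm from the plate's centre. Its long side is within about 0.5° of the plate's left-to-right direction.
- **Bottle:** the check after the return showed it 9 mm off its spot, for a cause I did not find. I gripped it again and moved it, and it is now within 1 mm.
- **Canister and mill:** the canister is within about 1 mm. The mill is still about 4 mm off, which I judged close enough to leave.
- **Upright:** all three tops are at their original heights, so they stand upright.
- **Mug, bowl and look-alikes:** I never reached for any of them, and the last picture I viewed, taken before the bottle correction, showed them where they were. I did not measure them.
- **Cameras:** they disagree by about 5 mm in absolute position, so I compared before and after within each camera. Both agree on the moves above.

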